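# Gauge a gift box at the labelling jig with the flip stop

### The job

Get the long gift box ready for its label: flip the stop leaf of the labelling jig fully down, take the longer of the two boxes from the sloping display stand, and set it flat on the jig board, lengthwise along the fence to the left of the stop (seen from the robot), its side snug against the fence and its end snug against the lowered leaf. Then flip the leaf back up to upright or beyond and leave the box where it was gauged. Do not knock over or push aside anything else on the table.

Things in the scene. Friction and masses are not known exactly. Their poses are not given: they have to be found in the camera images.
- jig: Labelling jig, fixed: grey laminate board 170 mm (x) by 340 mm (y), 12 mm thick, with an aluminium fence along its far (+x) edge, over its whole length: x from +45 to +77 mm, top 37 mm above the table. It stands left or right on the table. Origin: centre of the board's underside; x across the board to the fence, y to the left along the fence, z up.
- gauge (a point): Fixed gauge corner: on the front face of the fence, level with the board's top (12 mm above the table), in the plane of the left (+y) face of the lowered leaf. Axes parallel to the jig's. The centre of a gauged box 60 mm wide is 30 mm in front of it (-x) and half its length to the left (+y).
- hinge (a point): Fixed point on the stop's hinge axis, mid-thickness of the leaf, 58 mm above the table, 19 mm behind the fence's front face; axes parallel to the jig's. The hinge axis runs along the fence (y). The stop's clamp, 40 mm along y, sits on the fence below it; its two lugs rise to 70 mm. The stop's place along the fence varies.
- stop_leaf (a joint): Angle of the stop leaf (rad): 0 fully down (leaf level, pointing from the hinge towards the robot side of the jig, -x), 1.57 straight up, 1.9 leaning back beyond the fence (its end stop). It starts up. The hinge is stiff (about 0.12 N m of friction) and stays wherever it is left.
- leaf_grip (a point): Point on the leaf 105 mm from the hinge axis, mid-thickness, near the free end. The leaf is a dark steel plate 12 mm thick (y), 125 mm long from the hinge; when down it spans 30 to 68 mm above the table (18 mm free under it) and its end is 61 mm in front (-x) of the jig's middle. Own axes: -x to the free end, y along the hinge, z to its upper edge (10 mm from this point).
- box_mid (a point): Centre of the long gift box: kraft board, rigid, 130 mm long (its x), 60 mm wide (its y), 65 mm tall (its z), about 0.25 kg. It starts on the stand, lying on the 35 degree slope with its length up the slope, lower end on the lip; it has the left or the right place. Its z points off the slope, up and towards the robot side; its x up the slope.
- short_box: The short gift box, same width and height but only 85 mm long, beside the long one on the slope, about 120 mm between their centre lines. To be left. Origin: middle of the lower edge at the lip; x up the slope, y to the left.
- stand: Display stand, fixed: white slope, 260 mm wide, 35 degrees, rising away from the robot (+x), 16 mm lip at its low edge. Above it a picture light, a brass tube of 28 mm diameter, 260 mm long along y: its axis is at x = -8 mm, z = 232 mm, on arms from posts at x = +85 mm, so a vertical gripper over the middle of a box hits it. Origin: centre of the footprint on the table.
- jar: Amber jar with a brass cap, 48 mm diameter, 65 mm tall, on the left end of the jig board. Leave alone. Origin: centre of its underside.
- wallet: Black wallet, 90 x 110 x 18 mm, lying in front of the jig. Leave alone. Origin: centre of its underside.
- cup: White ceramic cup, 72 mm diameter, 85 mm tall, behind the stand. Leave alone. Origin: centre of its underside.
- case: Black spectacle case, 55 x 150 x 40 mm, lying in front of the stand. Leave alone. Origin: centre of its underside.
- bottle: Glass bottle with black cap, 52 mm diameter, 120 mm tall, behind the jig's fence. Leave alone. Origin: centre of its underside.
- dish: Shallow white dish, 120 mm diameter, 22 mm tall, at the far side, midway between jig and stand. Leave alone. Origin: centre of its underside.
- bangle: Brass bangle, 68 mm diameter, 10 mm tall, lying behind the fence. Leave alone. Origin: centre of its underside.
Mind the look-alikes: they are no part of the job. Leave any blue or green look-alike of the part that bears box_mid alone.

How it is judged:
By the outcome, as a careful person would: the job done as asked, in the order asked, and still so for the second after the job is handed in, with the robot touching nothing.
It also fails if it takes over 72 s, if anything falls off the work surface, if the arm or the gripper's body presses on something with over 40 N, if the wrist force passes 120 N, or if a joint passes its speed limit or range.

### The arm

A 6-joint arm with a two-finger parallel gripper is mounted at the origin on the work surface. World frame = base frame: x ahead of the robot, y to its left, z up, the work surface at z = 0. Lengths are in mm, angles in degrees, forces in N, time in s.
With the tool pointing down it reaches from about 250 to 775 mm from the base axis. Payload 4 kg.
Tool frame: the origin (TCP) lies on the centre line of the jaws, within the pads' length; the fingertips stand ahead of it and the grasp point (between the pads) lies 11 mm behind it (env.tip_extent is the z of the fingertips in the tool frame, in mm); z points along the fingers, y is the line along which they close (so a half turn about z gives the same grasp; the last joint's range is limited). The gripper opens to 94 mm and grips with 3 to 60 N. Pads are 16 mm wide; open, the fingers measure 119 mm over their backs; the gripper's body (75 mm by 177 mm) begins 78 mm behind the grasp point.
Start: joints at [-73.745, 4.996, 78.535, -0, 96.463, -5.907], TCP at [207.474, -509.386, 213.506] pointing down, gripper open.
Joint ranges: [-177.83, 177.83], [-43.37, 116.18], [15.69, 146.23], [-61.86, 241.86], [9.47, 152.12], [-147.06, 147.06]. Speed limits (degrees/s): [159.86, 159.86, 180, 180, 180, 180].

### API

Orientations are given as a 3x3 rotation matrix whose columns are the frame's x, y, z axes.
In Python, from workcell import env, optics, workorder gives the robot as it stands. The module is installed in compiled form; this text tells all that it offers.
- The arm moves only by the tool step_arm, never from a script. Its argument "rows" is a list that holds one entry, the list of rows, each a list of 4 numbers: the shift along the tool's x, y, z in mm, then the turn about the tool's z in degrees. In form: [[[tx, ty, tz, turn], ...]]. A call has exactly 5 rows; each row shifts and turns the commanded pose from where the row before left it, along the tool's axes as they then stand; what a row does not reach is not made up. A row lasts 1/12 s, in which the tool goes at most 41.7 mm and 7.16 degrees, less where a joint would pass 70% of its speed; a pose out of reach is approached as far as the arm can. A call is refused whole if a number of a shift passes 41.7 or a number of a turn 7.16, either way. A call with a gripper value outside its range is refused whole. "claw" is the finger opening in mm, from 0 to 94, set as the call begins (left out, the last holds). The fingers move at their own pace and stop on an object; the grip force is fixed at half the most. Time passes only in rows, so rows that do not move let the fingers close, or fill a call up. It gives the time, the measured TCP pose, the force, the opening and the grip force at its end, in the units of the state.
- env.get_obs(): the state, without advancing time (a new reading comes with each control period).
- optics.capture(name): name is "scene" or "side" or "wrist"; returns a dict with "color" (420x560x3 uint8, red, green, blue), "fovy" (degrees; the focal length in pixels is half the picture's height over the tangent of half this angle, whatever the lens; pixels are square), "cx", "cy" (the principal point, pixels), "world_from_camera" (4x4, takes a point from camera to world coordinates); the wrist camera has in their place "tool_from_camera" (4x4, takes a point from camera to tool coordinates, whose origin is the TCP and whose axes are the flange's). Camera axes: x right, y down, z forward; pixel columns grow to the right and rows downward; lengths in mm; the calibration is good to about 2 mm. A picture is of the moment at which its call begins: read the wrist's pose just before it. There is no depth.
- workorder.hand_in(): hands the job in; it is judged then, once.
The state is a dict: "time": time; "qpos": joint angles; "joint_vel": joint speeds; "effort": joint torques, N m; "eef_pos": TCP position; "tcp_rot": TCP orientation; "wrist_force": force on the tool from outside, world axes, zero at the start; "torque": the same for the moment, N m; "opening": finger opening in mm; "gripper_force": force on a finger pad.
Only numpy, scipy, OpenCV 4.12 (cv2) and the standard library are available. Lean on these libraries where they do the work, as an engineer would, in place of code of your own. Each camera call takes 0.05 s, during which the arm holds its last target. There are 200 camera calls.

## Working session

There is one attempt and no reset: what is moved stays moved. The work goes in short steps, Python scripts to look and compute and a tool call to move; the robot and the scene stay as the last step left them, time stands still between calls to the robot, and variables do not carry over. Pictures are saved under pics/ and viewed, at most 10 in all, crops included, and the job is handed in when it is done.

Besides the shell and the picture viewer there is one more tool, called after ">>>" by a JSON object that holds its "fn" and its "kwargs", one argument or row to a line. step_arm: Moves the arm, as the interface text tells. Its arguments: {"type":"object","properties":{"rows":{"type":"array"},"claw":{"type":"number"}},"required":["rows"]}

```bash
mkdir -p pics
python3 - <<'E'
from workcell import env, optics
import cv2,numpy as np
np.set_printoptions(precision=3,suppress=True)
o=env.get_obs();print(o['time'],o['eef_pos'],o['tcp_rot'],o['opening'],env.tip_extent)
for n in ['scene','side','wrist']:
    c=optics.capture(n);cv2.imwrite(f'pics/{n}0.png',c['color'][:,:,::-1]);np.save(f'pics/{n}0.npy',c,allow_pickle=True)
    print(n,c['fovy'],c['cx'],c['cy'],c.get('world_from_camera',c.get('tool_from_camera')))
a=cv2.imread('pics/scene0.png');b=cv2.imread('pics/side0.png')
E
```

```text
0.0 [ 207.315 -508.853  212.301] [[ 0.926  0.377 -0.001]
 [ 0.377 -0.926  0.002]
 [ 0.    -0.002 -1.   ]] 94.61084283457986 8.0
scene 56.03661968190116 277.4793179793374 212.9304585546335 [[   0.401    0.564   -0.722 1096.861]
 [   0.916   -0.261    0.305 -274.758]
 [  -0.016   -0.784   -0.621  654.222]
 [   0.       0.       0.       1.   ]]
side 50.01823817268813 277.5560859926318 203.30216336916385 [[ -0.993  -0.08    0.083 331.23 ]
 [ -0.113   0.543  -0.832 911.245]
 [  0.021  -0.836  -0.548 660.52 ]
 [  0.      0.      0.      1.   ]]
wrist 58.29636128537289 280.3769913721464 207.19030397617286 [[   0.      -0.973   -0.231   67.809]
 [   1.       0.       0.       0.779]
 [  -0.      -0.231    0.973 -171.011]
 [   0.       0.       0.       1.   ]]
```

View pics/scene0.png

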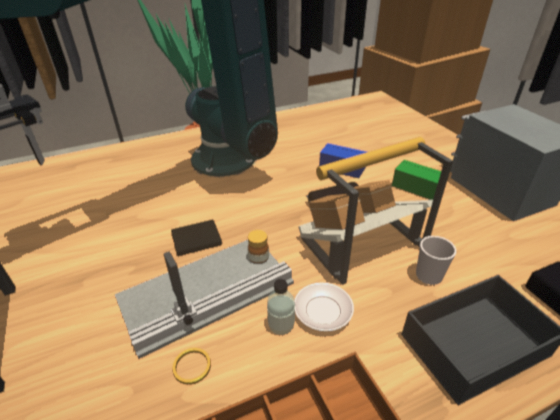

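View pics/side0.png

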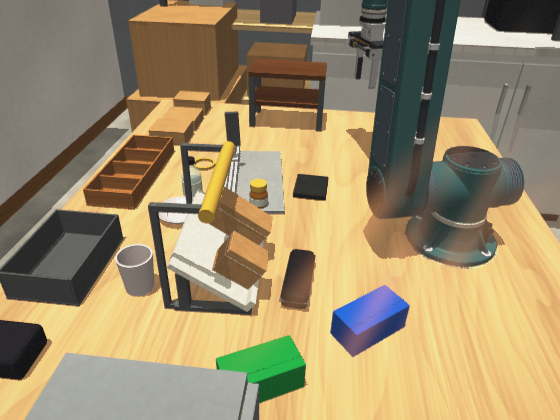

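The scene view shows the jig on the robot's right (leaf up at about (178,285), jar (258,245)). The stand is on its left, with kraft boxes at (335,205) and (378,197). The blue (343,158) and green (418,180) boxes are look-alikes to leave. Next I'll take a close crop to see which kraft box is longer.

```bash
cat > h.py <<'E'
import numpy as np,cv2
np.set_printoptions(precision=1,suppress=True)
def load(n): return np.load(f'pics/{n}.npy',allow_pickle=True).item()
def ray(c,u,v,T=None):
    T=c['world_from_camera'] if T is None else T
    f=210/np.tan(np.radians(c['fovy']/2))
    d=T[:3,:3]@np.array([(u-c['cx'])/f,(v-c['cy'])/f,1]);return T[:3,3],d/np.linalg.norm(d)
def onz(c,u,v,z,T=None):
    p,d=ray(c,u,v,T);return p+d*(z-p[2])/d[2]
def tri(r1,r2):
    (p,d),(q,e)=r1,r2
    s=np.linalg.lstsq(np.c_[d,-e],q-p,rcond=None)[0];a=p+s[0]*d;b=q+s[1]*e
    return (a+b)/2,np.linalg.norm(a-b)
def proj(c,P,T=None):
    T=c['world_from_camera'] if T is None else T
    f=210/np.tan(np.radians(c['fovy']/2));x=T[:3,:3].T@(np.array(P)-T[:3,3])
    return np.array([c['cx']+f*x[0]/x[2],c['cy']+f*x[1]/x[2]])
def wristT(c,o):
    T=np.eye(4);T[:3,:3]=o['tcp_rot'];T[:3,3]=o['eef_pos'];return T@c['tool_from_camera']
E
python3 - <<'E'
import cv2,numpy as np
a=cv2.imread('pics/scene0.png');b=cv2.imread('pics/side0.png')
A=cv2.resize(a[130:290,290:470],(0,0),fx=2.2,fy=1.85*1.19);B=cv2.resize(b[130:320,140:320],(396,352))
C=cv2.resize(a[225:355,105:305],(520,338))
top=np.zeros((352,800,3),np.uint8);top[:352,:396]=A[:352];top[:352,400:796]=B
cv2.imwrite('pics/crop1.png',top);cv2.imwrite('pics/crop2.png',cv2.resize(a[225:355,105:305],(800,520)))
E
```

```text
(no output)
```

View pics/crop1.png

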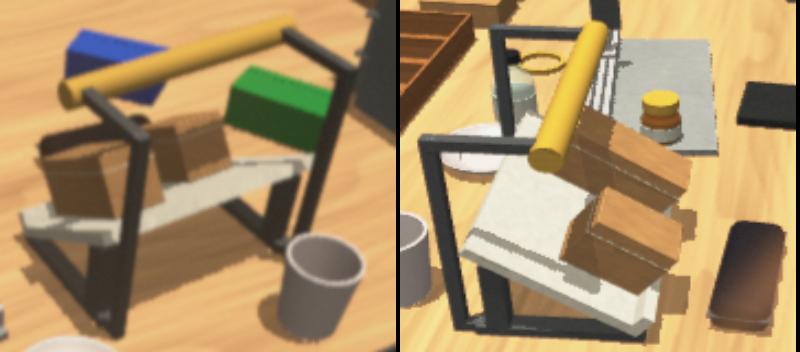

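View pics/crop2.png

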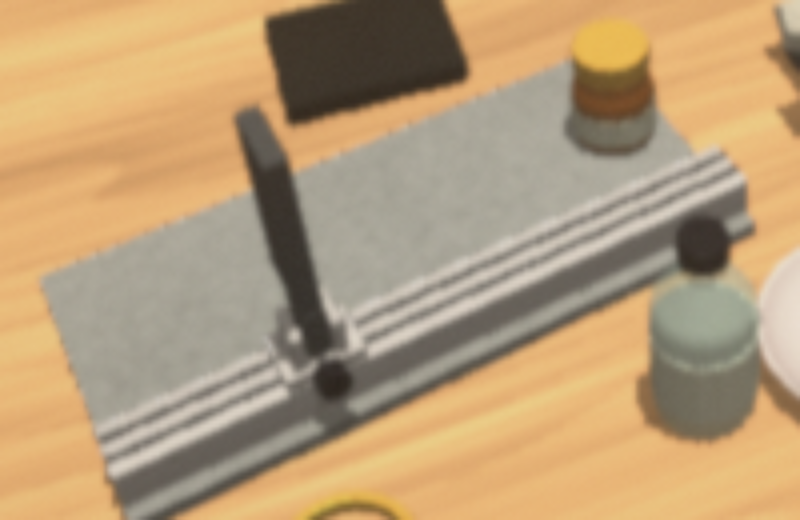

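The crop shows the box at scene (335,205) is the longer one; it runs up under the tube and has the right-hand (lower y) place. The near kraft box in the side view (245,255) is the short one. Blue and green are rejected.

Run:
```python
from h import *
s=load('scene0');d=load('side0')
c2=lambda u,v:(105+u/4,225+v/4)
for n,u,v,z in [('board nearR',42,283,12),('board nearL',565,62,12),('fence farR top',105,472,37),('fence farL top',742,185,37),('front top R',100,432,37),('front top L',725,152,37)]:
    print(n,onz(s,*c2(u,v),z))
cA=lambda u,v:(290+u/2.2,130+v/2.2); cB=lambda u,v:(140+(u-400)/2.2,130+v/1.853)
print('tube R',tri(ray(s,*cA(70,95)),ray(d,*cB(600,28))),'L',tri(ray(s,*cA(292,28)),ray(d,*cB(545,158))))
print('tubeR z232',onz(s,*cA(70,95),232),'L side',onz(d,*cB(545,158),232),onz(s,*cA(292,28),232))
# leaf top end in crop2 ~ (250,115); z=58+125
print('leaf tip',onz(s,*c2(247,115),183),'hinge',onz(s,*c2(318,340),58))
# long box lower-top edges in side: corner (690,165..185)
print('posts feet', onz(s,*cA(115,330),0),onz(d,*cB(460,330),0))
```

```text
board nearR [ 462.9 -378.3   12. ]
board nearL [416.2 -70.5  12. ]
fence farR top [ 612.5 -359.7   37. ]
fence farL top [572.9 -26.2  37. ]
front top R [ 590. -359.   37.]
front top L [547.1 -24.3  37. ]
tube R (array([522.8,  60.8, 234.3]), np.float64(9.718417716938522)) L (array([511. , 319.4, 233.8]), np.float64(5.608408821529595))
tubeR z232 [526.8  62.5 232. ] L side [510. 314. 232.] [512.1 321.9 232. ]
leaf tip [ 572.1 -260.5  183. ] hinge [ 597.5 -256.2   58. ]
posts feet [612.1  80.8   0. ] [603.3 312.5   0. ]
```

>>> {"fn": "step_arm", "kwargs": {
  "rows": [
    [[25,-9,-12,0],[25,-9,-12,0],[25,-9,-12,0],[25,-9,-12,0],[25,-9,-12,0]]
  ],
  "claw": 0
}}

```text
time: 0.57
eef_pos: [306.9, -419.5, 273.6]
tcp_rot: [[0.926, 0.377, -0.0], [0.377, -0.926, 0.001], [-0.0, -0.001, -1.0]]
wrist_force: [0.5, -0.0, 0.1]
opening: 63.8
gripper_force: 0.0
```

>>> {"fn": "step_arm", "kwargs": {
  "rows": [
    [[25,-9,-12,0],[25,-9,-12,0],[25,-9,-12,0],[25,-9,-12,0],[25,-9,-12,0]]
  ]
}}

```text
time: 0.98
eef_pos: [405.8, -330.6, 333.7]
tcp_rot: [[0.926, 0.377, -0.0], [0.377, -0.926, 0.0], [-0.0, -0.0, -1.0]]
wrist_force: [1.0, -0.7, 2.0]
opening: 30.6
gripper_force: 0.0
```

>>> {"fn": "step_arm", "kwargs": {
  "rows": [
    [[24,-8,0,0],[24,-8,0,0],[24,-8,0,0],[24,-8,0,0],[24,-8,0,0]]
  ]
}}

```text
time: 1.4
eef_pos: [501.9, -248.4, 333.1]
tcp_rot: [[0.926, 0.377, -0.001], [0.377, -0.926, 0.0], [-0.0, -0.0, -1.0]]
wrist_force: [0.2, 0.1, 0.4]
opening: 0.5
gripper_force: 0.0
```

>>> {"fn": "step_arm", "kwargs": {
  "rows": [
    [[0,0,0,5],[0,0,0,5],[0,0,0,5],[0,0,0,0],[0,0,0,0]]
  ]
}}

```text
time: 1.82
eef_pos: [501.1, -249.3, 333.1]
tcp_rot: [[0.992, 0.127, -0.001], [0.127, -0.992, 0.0], [-0.001, -0.0, -1.0]]
wrist_force: [-0.1, 0.3, -0.4]
opening: 0.6
gripper_force: 0.0
```

```bash
cat > shot.py <<'E'
import sys
from workcell import env, optics
from h import *
o=env.get_obs();n=sys.argv[2];c=optics.capture(sys.argv[1])
if sys.argv[1]=='wrist': c['world_from_camera']=wristT(c,o)
np.save(f'pics/{n}.npy',c,allow_pickle=True);cv2.imwrite(f'pics/{n}.png',c['color'][:,:,::-1])
print(o['time'],o['eef_pos'],np.degrees(np.arctan2(o['tcp_rot'][1,0],o['tcp_rot'][0,0])),o['qpos'],o['opening'],o['wrist_force'])
E
python3 shot.py wrist w1
```

```text
1.8167 [ 501.1 -249.3  333.1] 7.292569075390709 [-32.3   6.8  63.1  -0.  110.1  50.4] 0.6219297217832679 [-0.1  0.3 -0.4]
```

View pics/w1.png

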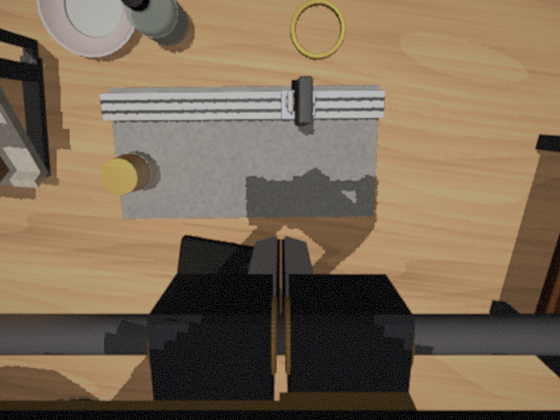

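Wrist view: the fence runs from (103,121) to (383,117), the leaf is seen end-on at about (305,100), the jar's at (125,175), and the board is clear between them.

Run:
```python
from h import *
c=load('w1');T=c['world_from_camera'];I=cv2.cvtColor(c['color'],cv2.COLOR_RGB2GRAY)
print(T[:3,3])
print(I[70:130:3,288:322:2])
for n,u,v,z in [('frontL',103,121,37),('frontR',383,117,37),('backL',103,95,37),('backR',383,91,37),('boardNL',122,219,12),('boardNR',376,216,12),('jar',118,177,65)]:
    print(n,onz(c,u,v,z))
for u,v in [(296,100),(313,100),(297,78),(312,78),(296,123),(312,123)]: print(onz(c,u,v,183))
s=load('scene0');print('bottle',onz(s,281,326,0),'bangle',onz(s,192,366,5))
```

```text
[ 568.6 -241.2  504.1]
[[161 158 162 160 164 161 163 162 164 161 162 163 162 162 158 164 158]
 [146 149 150 153 152 151 156 161 157 158 160 157 161 161 161 158 162]
 [149 148 144 148 148 145 100  98  85  86  88  98 140 152 150 152 152]
 [154 153 133 121 111  69  79  90  81  88  88  88  83 145 144 144 150]
 [161 154  39  11  23  42  80  91  92  87  83  79  82 151 150 152 151]
 [153 142  21  13  25  41  82  88  90  84  87  79  87 149 145 135 138]
 [146 133  36  22  23  39  81  89  87  87  87  77  78 136 139 139 141]
 [161 174 158  97  27  33  87  90  91  85  82  77  98 172 162 167 165]
 [162 187 142  29  23  38  76  89  84  85  86  81 101 179 181 184 185]
 [154 186 147  48  15  39  82  92  94  91  82  77 103 173 134 167 163]
 [161 184 153  61  27  39  84  95  93  91  89  77 102 172  93 117 115]
 [155 184 151  64  32  36  80  89  90  88  85  82  79 131 179 186 184]
 [156 185 145  37  28  46  88  95  86  86  82  81  76 169 180 185 184]
 [160 185 145  25  23  45  81  92  88  85  84  79  86 167  84  81  83]
 [150 117 132 127  40  43  87  94  92  88  81  79 100 173 154 182 181]
 [185 181 167 131  28  47  85  95  90  88  89  76  89 137 180 184 183]
 [162 160 162 110  35  49  86  94  91  83  87  80  68 123 122 124 111]
 [111 135 134  78  39  48  84  82  83  77  82  80  64 133 139 143 139]
 [140 143 145 115  41  39  44  35  38  51  61  82  79 141 143 142 143]
 [142 141 142 143 142  92  87  78  88  87  83  80  92 138 143 140 141]]
frontL [537.2 -28.8  37. ]
frontR [ 584.9 -363.8   37. ]
backL [567.5 -28.3  37. ]
backR [ 614.5 -358.1   37. ]
boardNL [408.7 -45.5  12. ]
boardNR [ 456.7 -385.7   12. ]
jar [476.7 -60.3  65. ]
[ 584.1 -252.   183. ]
[ 585.9 -265.9  183. ]
[ 601.2 -250.5  183. ]
[ 602.8 -262.6  183. ]
[ 565.8 -254.6  183. ]
[ 567.5 -267.8  183. ]
bottle [665.7 -90.1   0. ] bangle [ 680.7 -270.8    5. ]
```

>>> {"fn": "step_arm", "kwargs": {
  "rows": [
    [[25,4.5,0,0],[25,4.5,0,0],[25,4.5,0,0],[25,4.5,0,0],[22,4,0,0]]
  ]
}}

```text
time: 2.28
eef_pos: [626.0, -256.2, 333.0]
tcp_rot: [[0.992, 0.126, -0.0], [0.126, -0.992, 0.0], [-0.0, -0.0, -1.0]]
wrist_force: [0.1, -0.9, 0.7]
opening: 0.9
gripper_force: 0.0
```

>>> {"fn": "step_arm", "kwargs": {
  "rows": [
    [[0,0,34.4,0],[0,0,34.4,0],[0,0,34.4,0],[0,0,34.4,0],[0,0,34.4,0]]
  ]
}}

```text
time: 2.7
eef_pos: [624.6, -256.1, 159.7]
tcp_rot: [[0.992, 0.126, -0.0], [0.126, -0.992, -0.0], [-0.0, 0.0, -1.0]]
wrist_force: [0.7, -0.9, 0.2]
opening: 0.3
gripper_force: 0.0
```

```bash
python3 shot.py wrist w2; python3 -c "
from h import *
c=load('w2');print(proj(c,[590,-261,153]),proj(c,[600,-260,183]))"
```

```text
2.7 [ 624.6 -256.1  159.7] 7.242749387939915 [-27.1  21.9  64.3  -0.   93.9  55.7] 0.26145288071325073 [ 0.7 -0.9  0.2]
[280.3 320.2] [280.9 335.3]
```

>>> {"fn": "step_arm", "kwargs": {
  "rows": [
    [[-15,0,0,0],[-12.5,0,0,0],[-12.5,0,0.6,0],[-12,0,2.5,0],[-12,0,4.5,0]]
  ]
}}

```text
time: 3.17
eef_pos: [561.9, -264.5, 155.9]
tcp_rot: [[0.992, 0.126, 0.003], [0.126, -0.992, -0.001], [0.003, 0.002, -1.0]]
wrist_force: [1.3, 0.1, 1.2]
opening: 0.1
gripper_force: 0.6
```

>>> {"fn": "step_arm", "kwargs": {
  "rows": [
    [[-11,0,6,0],[-10.5,0,7,0],[-9,0,8.5,0],[-8,0,9.5,0],[-7,0,10.5,0]]
  ]
}}

```text
time: 3.58
eef_pos: [516.4, -270.6, 114.4]
tcp_rot: [[0.992, 0.125, 0.003], [0.125, -0.992, -0.002], [0.002, 0.002, -1.0]]
wrist_force: [0.3, -0.8, 0.5]
opening: 0.3
gripper_force: 0.5
```

>>> {"fn": "step_arm", "kwargs": {
  "rows": [
    [[-5,0,11.5,0],[-4,0,12,0],[-2,0,9,0],[0,0,0,0],[0,0,0,0]]
  ]
}}

```text
time: 4.0
eef_pos: [505.2, -270.9, 79.5]
tcp_rot: [[0.992, 0.125, -0.001], [0.125, -0.992, 0.001], [-0.001, -0.001, -1.0]]
wrist_force: [-0.1, 0.1, -0.2]
opening: 0.4
gripper_force: 0.0
```

```bash
python3 shot.py scene s2; python3 shot.py wrist w3;  python3 -c "
import cv2,numpy as np
a=cv2.imread('pics/s2.png');w=cv2.imread('pics/w3.png')
o=np.zeros((390,800,3),np.uint8);o[:, :400]=cv2.resize(a[240:353,110:226],(400,390));o[:300,400:]=cv2.resize(w,(400,300));cv2.imwrite('pics/c3.png',o)"
```

```text
4.0 [ 505.2 -270.9   79.5] 7.17278983650992 [-33.9  11.6  86.5   0.   81.9  48.9] 0.3939275342608079 [-0.1  0.1 -0.2]
4.05 [ 505.6 -271.    80.1] 7.18300692580363 [-33.9  11.6  86.5   0.   81.9  49. ] 0.6854600422989959 [-0.3 -0.7  0.2]
```

View pics/c3.png

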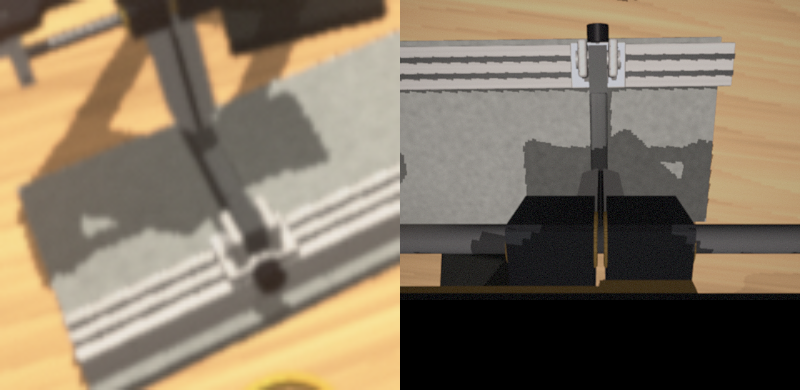

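The leaf has folded down under the fingertips, close to level (scene crop about (225,190)). I'll press it home gently.

>>> {"fn": "step_arm", "kwargs": {
  "rows": [
    [[0,0,1.5,0],[0,0,1.5,0],[0,0,1,0],[0,0,0,0],[0,0,0,0]]
  ]
}}

```text
time: 4.52
eef_pos: [505.8, -271.2, 76.3]
tcp_rot: [[0.992, 0.125, 0.001], [0.125, -0.992, -0.001], [0.001, 0.001, -1.0]]
wrist_force: [1.3, -0.3, 0.8]
opening: 0.5
gripper_force: 0.6
```

>>> {"fn": "step_arm", "kwargs": {
  "rows": [
    [[0,0,1,0],[0,0,1,0],[0,0,1,0],[0,0,0,0],[0,0,0,0]]
  ]
}}

```text
time: 4.93
eef_pos: [505.8, -271.3, 76.0]
tcp_rot: [[0.992, 0.125, 0.002], [0.125, -0.992, -0.001], [0.002, 0.001, -1.0]]
wrist_force: [-2.9, 2.2, 11.9]
opening: 0.6
gripper_force: 5.8
```

>>> {"fn": "step_arm", "kwargs": {
  "rows": [
    [[-10,0,-40,0],[-10,0,-40,0],[-10,0,-40,0],[-10,0,-40,0],[0,0,-40,0]]
  ]
}}

```text
time: 5.35
eef_pos: [463.9, -275.9, 274.9]
tcp_rot: [[0.992, 0.124, -0.001], [0.124, -0.992, -0.0], [-0.001, 0.0, -1.0]]
wrist_force: [0.7, -1.3, 1.1]
opening: 0.7
gripper_force: 0.0
```

>>> {"fn": "step_arm", "kwargs": {
  "rows": [
    [[0,0,-20,0],[0,-20,-10,0],[0,-20,0,0],[0,0,0,0],[0,0,0,0]]
  ]
}}

```text
time: 5.77
eef_pos: [460.6, -236.0, 303.0]
tcp_rot: [[0.992, 0.126, 0.0], [0.126, -0.992, -0.001], [0.0, 0.001, -1.0]]
wrist_force: [0.2, -0.7, 0.2]
opening: 0.1
gripper_force: 0.0
```

```bash
python3 shot.py wrist w4
```

```text
5.7667 [ 460.6 -236.   303. ] 7.229295456392394 [-33.4   0.8  72.8  -0.  106.3  49.4] 0.12920576506596607 [ 0.2 -0.7  0.2]
```

View pics/w4.png

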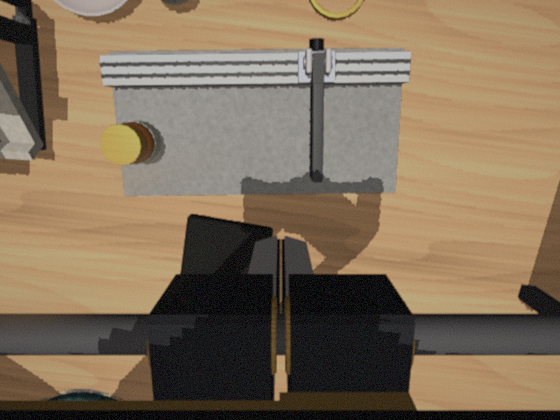

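The leaf is fully down, running from (317,50) to (317,180). The board to its left is free up to the jar at (125,145).

Run:
```python
from h import *
c=load('w4');I=cv2.cvtColor(c['color'],cv2.COLOR_RGB2GRAY)
for r in (110,150): print(r,I[r,304:330])
for r in (178,180,182,184): print(r,I[r,312:324:3])
for col in (130,250,390): print(col,I[74:96,col])
for n,u,v,z in [('frontL',103,86,37),('frontR',409,81,37),('nearL',124,195.5,12),('nearR',397,192,12),('jar cap',118,144,65)]: print(n,onz(c,u,v,z))
```

```text
110 [148 149 147 141 143 112  58  36  50  79  99  93  95  96  95  90  90  83
  77  97 143 145 146 143 145 144]
150 [143 142 142 147 140 113  54  23  59  83  92  95  88  87  87  87  79  73
  87 120 149 151 150 151 144 144]
178 [37 44 48 38]
180 [52 40 49 45]
182 [84 66 72 70]
184 [85 91 87 91]
130 [111  77  87 142 176 188 184 182 186 186 170 110  60  76 116 146 146 140
 140 141 141 144]
250 [ 94  96 114 157 183 187 189 190 186 160  94  61  79  89 119 145 148 147
 152 149 148 149]
390 [145 183 192 186 182 186 186 167 103  60  66  84 109 134 146 143 140 140
 139 141 146 144]
frontL [537.2 -28.9  37. ]
frontR [ 585.3 -364.1   37. ]
nearL [409.5 -45.9  12. ]
nearR [ 457.  -384.1   12. ]
jar cap [478.9 -58.7  65. ]
```

Run:
```python
from h import *
c=load('w4')
F=np.array([onz(c,u,v,37)[:2] for u,v in [(130,85),(250,83.7),(390,81.7)]]);print(F)
L=np.array([onz(c,u,v,68)[:2] for u,v in [(312.6,110),(312.6,150),(323,110),(323,150)]]);print(L)
d=F[2]-F[0];d/=np.linalg.norm(d);yaw=np.degrees(np.arctan2(d[0],-d[1]));print('yaw',yaw)
yaw=7.8;X=np.array([np.cos(np.radians(yaw)),np.sin(np.radians(yaw))]);Y=np.array([-X[1],X[0]])
print('X.fence',F@X,'Y leaf',L@Y)
xf=(F@X).mean();yl=(L[:2]@Y).mean();ce=(L@Y).mean()+6
print('face from centre',ce,'gauge',X*xf+Y*yl,'box centre',X*(xf-30)+Y*(ce+65))
```

```text
[[ 542.1  -58.5]
 [ 560.2 -190.1]
 [ 581.9 -343.4]]
[[ 540.1 -260.5]
 [ 499.1 -266.5]
 [ 541.5 -271.2]
 [ 500.5 -277.5]]
yaw 7.953334479763005
X.fence [529.1 529.2 529.9] Y leaf [-331.4 -331.8 -342.2 -342.9]
face from centre -331.06704779143223 gauge [ 569.5 -256.7] box centre [ 530.9 -195.8]
```

>>> {"fn": "step_arm", "kwargs": {
  "rows": [
    [[10.5,-35.6,-4.2,0],[10.5,-35.6,-4.2,0],[10.5,-35.6,-4.2,0],[10.5,-35.6,-4.2,0],[10.5,-35.6,-4.2,0]]
  ],
  "claw": 94
}}

```text
time: 6.23
eef_pos: [490.7, -52.5, 322.8]
tcp_rot: [[0.992, 0.123, -0.002], [0.123, -0.992, -0.0], [-0.002, -0.0, -1.0]]
wrist_force: [0.6, -0.6, -0.2]
opening: 30.3
gripper_force: 0.0
```

>>> {"fn": "step_arm", "kwargs": {
  "rows": [
    [[10.5,-35.6,-4.2,0],[10.5,-35.6,-4.2,0],[10.5,-35.6,-4.2,0],[10.5,-35.6,-4.2,0],[10.5,-35.6,-4.2,0]]
  ]
}}

```text
time: 6.65
eef_pos: [520.9, 131.0, 343.7]
tcp_rot: [[0.992, 0.124, -0.002], [0.124, -0.992, -0.001], [-0.002, 0.001, -1.0]]
wrist_force: [1.3, 0.1, -1.1]
opening: 63.9
gripper_force: 0.0
```

>>> {"fn": "step_arm", "kwargs": {
  "rows": [
    [[0,0,0,-7],[0,0,0,-7],[0,0,0,-7],[0,0,0,-7],[0,0,0,-7]]
  ]
}}

```text
time: 7.07
eef_pos: [521.0, 129.4, 343.3]
tcp_rot: [[0.738, 0.675, -0.002], [0.675, -0.738, -0.001], [-0.002, -0.001, -1.0]]
wrist_force: [-0.1, -0.5, -0.7]
opening: 93.3
gripper_force: 0.0
```

>>> {"fn": "step_arm", "kwargs": {
  "rows": [
    [[0,0,0,-7],[0,0,0,-7],[0,0,0,-7],[0,0,0,-7],[0,0,0,-7]]
  ]
}}

```text
time: 7.48
eef_pos: [521.0, 129.1, 343.3]
tcp_rot: [[0.217, 0.976, -0.002], [0.976, -0.217, -0.001], [-0.001, -0.002, -1.0]]
wrist_force: [0.1, -0.3, 0.5]
opening: 93.9
gripper_force: 0.0
```

>>> {"fn": "step_arm", "kwargs": {
  "rows": [
    [[0,0,0,-7],[0,0,0,-7],[0,0,0,-7],[0,0,0,-7],[0,0,0,-7]]
  ]
}}

```text
time: 7.9
eef_pos: [521.0, 129.1, 343.3]
tcp_rot: [[-0.382, 0.924, -0.002], [0.924, 0.382, -0.001], [0.0, -0.002, -1.0]]
wrist_force: [-0.7, 0.0, -0.4]
opening: 94.0
gripper_force: 0.0
```

>>> {"fn": "step_arm", "kwargs": {
  "rows": [
    [[0,0,0,-7],[0,0,0,-7],[0,0,0,-7],[0,0,0,-7],[0,0,0,-7]]
  ]
}}

```text
time: 8.32
eef_pos: [521.0, 129.1, 343.3]
tcp_rot: [[-0.843, 0.538, -0.002], [0.538, 0.843, -0.001], [0.002, -0.002, -1.0]]
wrist_force: [0.5, -0.6, -0.3]
opening: 94.1
gripper_force: 0.0
```

>>> {"fn": "step_arm", "kwargs": {
  "rows": [
    [[0,0,0,-7],[0,0,0,-7],[0,0,0,-7],[0,0,0,-7],[0,0,0,-7]]
  ]
}}

```text
time: 8.73
eef_pos: [521.0, 129.1, 343.3]
tcp_rot: [[-0.999, -0.043, -0.002], [-0.043, 0.999, -0.001], [0.002, -0.001, -1.0]]
wrist_force: [0.4, -0.5, 0.1]
opening: 93.9
gripper_force: 0.0
```

>>> {"fn": "step_arm", "kwargs": {
  "rows": [
    [[0,0,0,0],[0,0,0,0],[0,0,0,0],[0,0,0,0],[0,0,0,0]]
  ]
}}

```text
time: 9.15
eef_pos: [520.5, 129.9, 344.7]
tcp_rot: [[-0.999, -0.036, -0.0], [-0.036, 0.999, -0.0], [0.0, -0.0, -1.0]]
wrist_force: [-0.4, -0.3, 0.4]
opening: 93.8
gripper_force: 0.0
```

```bash
python3 shot.py wrist w5
```

```text
9.15 [520.5 129.9 344.7] -177.9115050045222 [  8.    4.   64.8  -0.  111.2 -84.1] 93.8233161767051 [-0.4 -0.3  0.4]
```

View pics/w5.png

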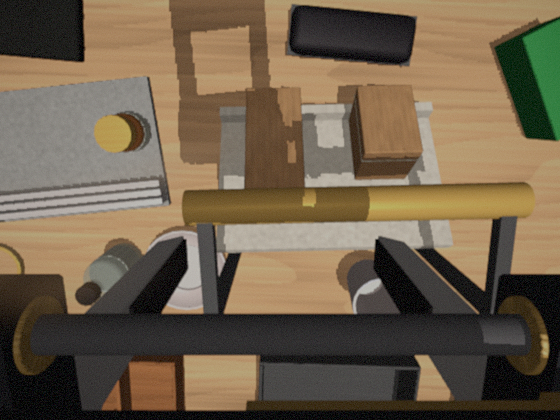

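Wrist view: the long box is at columns 246–302, with its low edge at row 88 and its upper part under the tube (rows 185–220). The short box is at (387,130) and the case at (350,33).

Run:
```python
from h import *
c=load('w5');d=load('side0');s=load('scene0');print(c['world_from_camera'][:3,3])
print('tube ends',onz(c,184,207,232),onz(c,532,200,232))
cB=lambda u,v:(140+(u-400)/2.2,130+v/1.853); cA=lambda u,v:(290+u/2.2,130+v/2.2)
print('low top +y corner',tri(ray(c,302,88),ray(d,*cB(690,165))))
print('lower bottom? corner (690,188..)',tri(ray(c,302,88),ray(d,*cB(686,205))))
print('short low-top corners', tri(ray(c,412,86),ray(d,*cB(681,232))))
p,_=tri(ray(c,302,88),ray(d,*cB(690,165)))
for u,v in [(246,88),(302,88),(302,140),(246,140)]: print(onz(c,u,v,p[2]),onz(c,u,v,p[2]+35))
print('case',[onz(c,u,v,40) for u,v in [(290,60),(410,65),(295,8),(415,15)]])
for z in (10,20,30): print('lip L,R',onz(c,221,105,z),onz(c,431,101,z))
print('back',onz(c,220,248,190),onz(c,450,243,190))
```

```text
[455.5 127.2 515.7]
tube ends [525.3  55.  232. ] [509.8 323.2 232. ]
low top +y corner (array([422.1, 147.4, 116.4]), np.float64(6.189081202858921))
lower bottom? corner (690,188..) (array([421.4, 150.8,  62.3]), np.float64(0.6886448209742888))
short low-top corners (array([415.7, 260. , 112.4]), np.float64(6.131557887853808))
[427.2  91.2 116.4] [429.7  94.3 151.4]
[425.1 147.9 116.4] [427.8 146.1 151.4]
[477.1 150.5 116.4] [475.2 148.5 151.4]
[479.2  92.  116.4] [477.1  95.1 151.4]
case [array([388.1, 136. ,  40. ]), array([388.4, 279.1,  40. ]), array([331.5, 139.4,  40. ]), array([333.8, 278.6,  40. ])]
lip L,R [442.   49.5  10. ] [427. 321.  10.]
lip L,R [442.3  51.   20. ] [427.5 317.1  20. ]
lip L,R [442.5  52.6  30. ] [428.1 313.3  30. ]
back [572.9  76.3 190. ] [560.4 285.3 190. ]
```

>>> {"fn": "step_arm", "kwargs": {
  "rows": [
    [[15,-1.7,0,-0.3],[15,-1.7,0,-0.3],[15,-1.7,0,-0.3],[15.8,-1.6,0,-0.3],[0,0,0,0]]
  ]
}}

```text
time: 9.62
eef_pos: [458.2, 120.4, 346.2]
tcp_rot: [[-0.998, -0.058, 0.002], [-0.058, 0.998, 0.0], [-0.002, 0.0, -1.0]]
wrist_force: [-0.2, -0.5, 0.5]
opening: 94.0
gripper_force: 0.0
```

>>> {"fn": "step_arm", "kwargs": {
  "rows": [
    [[0,0,25,0],[0,0,25,0],[0,0,25,0],[0,0,25,0],[0,0,0,0]]
  ]
}}

```text
time: 10.03
eef_pos: [457.8, 120.2, 238.8]
tcp_rot: [[-0.998, -0.058, -0.01], [-0.058, 0.998, -0.002], [0.011, -0.001, -1.0]]
wrist_force: [-0.7, -0.4, -0.2]
opening: 93.5
gripper_force: 0.0
```

```bash
python3 shot.py wrist w6
python3 - <<'E'
from h import *
c=load('w6')
print(c['world_from_camera'][:3,3])
print('pred low-top corners',[proj(c,p) for p in ([426.8,91,115],[423.3,151,115])])
I=c['color'].astype(int)
for r in (70,100,130,160): print(r,[tuple(I[r,k]) for k in range(190,350,8)])
E
```

```text
10.0333 [457.8 120.2 238.8] -176.66749481608477 [  7.8  -4.6  85.3  -0.   99.9 -85.5] 93.47819835375809 [-0.7 -0.4 -0.2]
[394.5 116.3 410.5]
pred low-top corners [array([246.1, 162.3]), array([322.8, 162.3])]
70 [(np.int64(188), np.int64(150), np.int64(111)), (np.int64(188), np.int64(152), np.int64(112)), (np.int64(187), np.int64(152), np.int64(112)), (np.int64(189), np.int64(153), np.int64(112)), (np.int64(188), np.int64(155), np.int64(111)), (np.int64(194), np.int64(158), np.int64(118)), (np.int64(192), np.int64(156), np.int64(116)), (np.int64(194), np.int64(158), np.int64(116)), (np.int64(194), np.int64(156), np.int64(115)), (np.int64(125), np.int64(98), np.int64(70)), (np.int64(118), np.int64(92), np.int64(64)), (np.int64(192), np.int64(155), np.int64(113)), (np.int64(195), np.int64(159), np.int64(119)), (np.int64(193), np.int64(153), np.int64(113)), (np.int64(99), np.int64(88), np.int64(79)), (np.int64(36), np.int64(34), np.int64(32)), (np.int64(61), np.int64(54), np.int64(55)), (np.int64(53), np.int64(52), np.int64(51)), (np.int64(55), np.int64(49), np.int64(48)), (np.int64(58)
[... 2075 characters left out ...]
00), np.int64(75)), (np.int64(128), np.int64(97), np.int64(70)), (np.int64(131), np.int64(102), np.int64(74)), (np.int64(102), np.int64(74), np.int64(51)), (np.int64(102), np.int64(73), np.int64(48)), (np.int64(107), np.int64(76), np.int64(55)), (np.int64(110), np.int64(82), np.int64(56)), (np.int64(106), np.int64(79), np.int64(55)), (np.int64(112), np.int64(81), np.int64(59)), (np.int64(116), np.int64(87), np.int64(61)), (np.int64(170), np.int64(131), np.int64(93)), (np.int64(111), np.int64(85), np.int64(58)), (np.int64(125), np.int64(97), np.int64(73)), (np.int64(119), np.int64(92), np.int64(64)), (np.int64(196), np.int64(161), np.int64(117)), (np.int64(198), np.int64(163), np.int64(121))]
```

>>> {"fn": "step_arm", "kwargs": {
  "rows": [
    [[0,0,25,0],[0,0,25,0],[0,0,25,0],[0,0,25,0],[0,0,25,0]]
  ]
}}

```text
time: 10.5
eef_pos: [462.1, 120.8, 121.5]
tcp_rot: [[-0.998, -0.058, 0.005], [-0.058, 0.998, 0.001], [-0.005, 0.0, -1.0]]
wrist_force: [0.8, -0.1, 0.8]
opening: 94.2
gripper_force: 0.0
```

>>> {"fn": "step_arm", "kwargs": {
  "rows": [
    [[0,0,10,0],[0,0,10,0],[0,0,5,0],[0,0,0,0],[0,0,0,0]]
  ]
}}

```text
time: 10.92
eef_pos: [461.1, 120.6, 96.3]
tcp_rot: [[-0.998, -0.059, 0.002], [-0.059, 0.998, 0.0], [-0.002, 0.0, -1.0]]
wrist_force: [0.5, -0.3, -0.6]
opening: 93.7
gripper_force: 0.0
```

>>> {"fn": "step_arm", "kwargs": {
  "rows": [
    [[0,0,0,0],[0,0,0,0],[0,0,0,0],[0,0,0,0],[0,0,0,0]]
  ],
  "claw": 50
}}

```text
time: 11.33
eef_pos: [460.2, 120.5, 95.2]
tcp_rot: [[-0.998, -0.059, 0.001], [-0.059, 0.998, -0.0], [-0.001, -0.0, -1.0]]
wrist_force: [0.1, 0.7, -0.5]
opening: 64.2
gripper_force: 0.0
```

>>> {"fn": "step_arm", "kwargs": {
  "rows": [
    [[0,0,0,0],[0,0,0,0],[0,0,0,0],[0,0,0,0],[0,0,0,0]]
  ]
}}

```text
time: 11.75
eef_pos: [460.1, 120.3, 95.0]
tcp_rot: [[-0.998, -0.059, 0.0], [-0.059, 0.998, -0.0], [-0.0, -0.0, -1.0]]
wrist_force: [-0.2, -0.5, 2.7]
opening: 59.6
gripper_force: 30.0
```

>>> {"fn": "step_arm", "kwargs": {
  "rows": [
    [[0,0,-6,0],[0,0,-6,0],[0,0,-6,0],[0,0,-6,0],[0,0,0,0]]
  ]
}}

```text
time: 12.17
eef_pos: [460.9, 120.7, 120.5]
tcp_rot: [[-0.998, -0.059, 0.003], [-0.059, 0.998, 0.0], [-0.003, 0.0, -1.0]]
wrist_force: [0.2, -0.4, -1.3]
opening: 59.5
gripper_force: 30.0
```

>>> {"fn": "step_arm", "kwargs": {
  "rows": [
    [[0,0,-3,0],[0,0,-3,0],[0,0,-3,0],[0,0,-3,0],[0,0,-3,0]]
  ]
}}

```text
time: 12.58
eef_pos: [460.0, 120.5, 134.1]
tcp_rot: [[-0.998, -0.059, -0.0], [-0.059, 0.998, -0.0], [0.0, -0.0, -1.0]]
wrist_force: [-0.8, -0.4, -2.4]
opening: 59.6
gripper_force: 30.0
```

>>> {"fn": "step_arm", "kwargs": {
  "rows": [
    [[0,0,-3,0],[0,0,-3,0],[0,0,-3,0],[0,0,0,0],[0,0,0,0]]
  ]
}}

```text
time: 13.0
eef_pos: [460.2, 120.5, 143.1]
tcp_rot: [[-0.998, -0.059, 0.001], [-0.059, 0.998, -0.0], [-0.001, -0.0, -1.0]]
wrist_force: [0.0, 1.7, -3.7]
opening: 59.9
gripper_force: 30.0
```

```bash
python3 shot.py side d2;  python3 shot.py scene s3; python3 -c "
import cv2,numpy as np
a=cv2.imread('pics/d2.png');w=cv2.imread('pics/s3.png')
o=np.zeros((400,800,3),np.uint8);o[:, :400]=cv2.resize(a[130:310,150:330],(400,400));o[:,400:]=cv2.resize(w[120:280,290:450],(400,400));cv2.imwrite('pics/c4.png',o)"
```

```text
13.0 [460.2 120.5 143.1] -176.64029375879645 [  7.8  -3.1  94.8  -0.   88.3 -85.5] 59.94322172443327 [ 0.   1.7 -3.7]
13.05 [460.  120.5 142.8] -176.63641330567347 [  7.8  -3.1  94.8  -0.   88.3 -85.5] 59.96317462915542 [ 0.1 -0.6 -3.4]
```

View pics/c4.png

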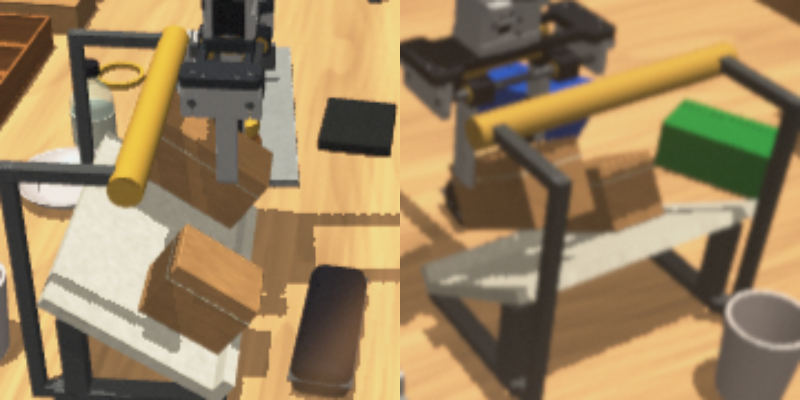

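The long box is lifted off the lip, still tilted and gripped (left panel (215,165)), and its upper end is about at the tube. I'll keep lifting slowly so the tube's underside turns the box level in the pads, watching the force.

>>> {"fn": "step_arm", "kwargs": {
  "rows": [
    [[0,0,-2,0],[0,0,-2,0],[0,0,-2,0],[0,0,-2,0],[0,0,-2,0]]
  ]
}}

```text
time: 13.52
eef_pos: [460.1, 120.5, 153.2]
tcp_rot: [[-0.998, -0.059, 0.0], [-0.059, 0.998, -0.0], [-0.0, -0.0, -1.0]]
wrist_force: [0.3, 0.6, -2.8]
opening: 59.8
gripper_force: 30.0
```

>>> {"fn": "step_arm", "kwargs": {
  "rows": [
    [[0,0,-2,0],[0,0,-2,0],[0,0,-2,0],[0,0,0,0],[0,0,0,0]]
  ]
}}

```text
time: 13.93
eef_pos: [459.8, 120.5, 158.5]
tcp_rot: [[-0.998, -0.059, -0.001], [-0.059, 0.998, -0.0], [0.001, -0.0, -1.0]]
wrist_force: [-0.4, 0.1, -4.5]
opening: 59.5
gripper_force: 30.0
```

>>> {"fn": "step_arm", "kwargs": {
  "rows": [
    [[0,0,-2,0],[0,0,-2,0],[0,0,-2,0],[0,0,-2,0],[0,0,-2,0]]
  ]
}}

```text
time: 14.35
eef_pos: [459.7, 120.4, 168.7]
tcp_rot: [[-0.998, -0.059, -0.001], [-0.059, 0.998, -0.0], [0.001, -0.0, -1.0]]
wrist_force: [0.2, 0.1, -6.8]
opening: 59.5
gripper_force: 30.0
```

>>> {"fn": "step_arm", "kwargs": {
  "rows": [
    [[0,0,-2,0],[0,0,-2,0],[0,0,-2,0],[0,0,-2,0],[0,0,0,0]]
  ]
}}

```text
time: 14.77
eef_pos: [460.1, 120.5, 177.3]
tcp_rot: [[-0.998, -0.059, 0.0], [-0.059, 0.998, -0.0], [-0.0, -0.0, -1.0]]
wrist_force: [-0.8, -0.3, -6.0]
opening: 60.0
gripper_force: 30.0
```

```bash
python3 shot.py side d3
python3 - <<'E'
from h import *
import cv2
c=load('d3');b=cv2.cvtColor(c['color'],cv2.COLOR_RGB2HSV)[110:250,190:290]
m=load('side0');
# box kraft mask between light and dark brown; edges by Hough
g=cv2.cvtColor(c['color'],cv2.COLOR_RGB2GRAY)
L=cv2.HoughLinesP(cv2.Canny(g,40,100)[110:240,200:300],1,np.pi/360,15,minLineLength=14,maxLineGap=3)
for l in L[:,0]+[200,110,200,110]: print(l,np.degrees(np.arctan2(l[3]-l[1],l[2]-l[0])))
print('expected dirs: flat', proj(c,[420,150,215]),proj(c,[500,155,215]),'35', proj(c,[420,150,180]),proj(c,[500,155,236]))
E
```

```text
14.7667 [460.1 120.5 177.3] -176.63748086543833 [  7.8  -4.   91.7  -0.   92.3 -85.5] 60.049166595051226 [-0.8 -0.3 -6. ]
[217 202 229 160] -74.05460409907715
[200 204 220 150] -69.67686317033706
[259 110 261 131] 84.55966796899449
[243 213 261 219] 18.43494882292201
[204 197 210 181] -69.44395478041653
[229 147 273 149] 2.602562202499806
[279 151 281 179] 85.91438322002513
[263 147 265 132] -82.40535663140857
[200 151 220 151] 0.0
[282 110 296 110] 0.0
[283 188 285 206] 83.6598082540901
[245 129 245 110] -90.0
[236 146 240 120] -81.2538377374448
[207 191 215 168] -70.82099197418928
[230 179 246 186] 23.629377730656817
[260 222 272 199] -62.447188423282206
[201 181 201 167] -90.0
[235 211 254 222] 30.068582821862446
[292 195 297 174] -76.6075022462489
[249 110 263 115] 19.65382405805331
expected dirs: flat [271.8 179. ] [231.3 177.2] 35 [271.6 194.1] [230.9 167.9]
```

Run:
```python
from h import *
c=load('d3');I=c['color'].astype(int);H=cv2.cvtColor(c['color'],cv2.COLOR_RGB2HSV)
for r in range(140,240,3):
    s=''
    for k in range(205,300,1):
        R,G,B=I[r,k];h,sa,v=H[r,k]
        s+= 'k' if (5<=h<=16 and sa>95 and v<215) else ('Y' if sa>180 else ('.' if v>200 else ('#' if v<70 else '-')))
    print(r,s)
```

```text
140 .............................kkk######---kkk----------#####-###k...............................
143 ...................Y..YYY-#####################################-...............................
146 ------------------......--#########--####################--#####-..............................
149 ################YY....YY-#######################################-----..........................
152 .......kkkkk.kk.Y.....Y.---##########################################------....................
155 ...............Y.Y..Y.YY---------------------------------------######------....................
158 YYYY..........Y.Y....YYY------#--------------------------------######-------...................
161 ....----Y....YY.Y.Y.YYYY------##------------------------###-----------------k..................
164 .........--Y......YYY.-------------------------------------------------------..................
167 ..-Y-----...Y.....Y.YY---kkkkkkk.k------------------------------------------...................
170 k-k.......YY.....YYYY---kkkkkk...kkkkkkkk-----------##----------------------...................

[... 1599 characters left out ...]

221 --------------------------------------..................k......................................
224 .......-----------------------------------....------k--------kkkkkkkkkkkkkkkkk.................
227 .............----------------------------------..------------kkkkkkkkkkkkkkkkkkkkkkkkkkkkkkkkkk
230 ..................------------------------------------------kkkkkkkkkkkkkkkkkkkkkkkkkkkkkkkkkkk
233 .....................-----kk.kkkkk--------------------------kkkkkkkkkkkkkkkkkkkkkkkkkkk........
236 ....................----kkkkkkkkkkkkkkk--------------------kkkkkkkkkkkkkkkkkkkkkkkkkkkkk.......
239 ...................---k-kkkkkkkkkkkkkkkkkkkk---------------kkkkkkkkkkkkkkkkkkkkkkkkkkkkk.......
```

The side mask shows the box's lower edge from (218,200) to (261,219), so it is still tilted about 25°. Roughly 26 mm more lift is needed.

>>> {"fn": "step_arm", "kwargs": {
  "rows": [
    [[0,0,-3,0],[0,0,-3,0],[0,0,-3,0],[0,0,-2,0],[0,0,-2,0]]
  ]
}}

```text
time: 15.23
eef_pos: [459.8, 120.5, 190.0]
tcp_rot: [[-0.998, -0.059, -0.001], [-0.059, 0.998, -0.0], [0.001, -0.0, -1.0]]
wrist_force: [-1.4, -0.1, -8.0]
opening: 59.6
gripper_force: 30.0
```

>>> {"fn": "step_arm", "kwargs": {
  "rows": [
    [[0,0,-3,0],[0,0,-3,0],[0,0,-3,0],[0,0,-2,0],[0,0,0,0]]
  ]
}}

```text
time: 15.65
eef_pos: [460.1, 120.5, 201.4]
tcp_rot: [[-0.998, -0.059, 0.001], [-0.059, 0.998, -0.0], [-0.001, -0.0, -1.0]]
wrist_force: [-2.7, 0.2, -6.6]
opening: 60.1
gripper_force: 30.0
```

```bash
cat > asc.py <<'E'
import sys
from h import *
c=load(sys.argv[1]);r0,r1,k0,k1=map(int,sys.argv[2:6]);I=c['color'].astype(int);H=cv2.cvtColor(c['color'],cv2.COLOR_RGB2HSV)
for r in range(r0,r1,3):
    s=''
    for k in range(k0,k1):
        h,sa,v=H[r,k]
        s+= 'k' if (5<=h<=16 and sa>95 and v<215) else ('Y' if sa>180 else ('.' if v>200 else ('#' if v<70 else '-')))
    print(r,s)
E
python3 shot.py side d4; python3 asc.py d4 155 225 205 290
```

```text
15.65 [460.1 120.5 201.4] -176.63759683590024 [  7.8  -4.4  89.4  -0.   95.  -85.5] 60.14377048991533 [-2.7  0.2 -6.6]
155 ...............Y...Y..YYY------##########----------------------######------..........
158 YYY...............YY.YYY-Y--.....-#######-----------##-##############-------.........
161 ....----Y...Y.......YYY-----------------------------##-----------------------........
164 .............Y.....Y.Y----kk...........kk-----------kk-----------------------........
167 .YYY-----..Y...Y..Y.Y----kk............kk-----------kkkkkkkkkkkkkkkkkkkk----.........
170 -k-....k........YYYYY---kkk............kkk----------kkkkkkkkkkkkkkkkkkkk----.........
173 .......-YY.......YY----kk.............kkkk----------kkkkkkkkkkkkkkkkkkkk-----........
176 .....k-Y....Y..YYY----kkkkkkkk.....kkkkkkk----------kkk-kkkkkkkkkkkkkkk-------.......
179 ...............YYY----kkkkkkkkkkkkkkkkk-kk----------kkkkkkkkkkkkkkkkkkk-------.......
182 .......Y..Y.Y..YY----kkkkkkkkkkkkkkkkkkkkk----------kkkkkkkkkkkkkkkkkkk-------.......
185 ....YYY..YY...Y-----kkkkkkkkkkkkkkk-k---------------kkkkkkkkkkkkkkkkkk-------
[... 478 characters left out ...]
-------------kkk---kkkkkkkkkkkkkkkkkkkkkkkkkkkkkkkkkkk----------......
206 ..Y.YY.YY----......----------------------------kk-------kkkkk---kkkk-----------k.....
209 Y.....YY----............--------------------------------------------------------.....
212 -------Y---....------.....------------------------------------------------------.....
215 ----------....-----------------------................................................
218 ----------....-------------------------..............................................
221 --------....--------------------------..................-............................
224 ...........-------------------------------.....----.k--------kkkkkkkkkkkkkkkkkkkk....
```

>>> {"fn": "step_arm", "kwargs": {
  "rows": [
    [[0,0,-2,0],[0,0,-2,0],[0,0,-2,0],[0,0,0,0],[0,0,0,0]]
  ]
}}

```text
time: 16.12
eef_pos: [460.2, 120.5, 207.3]
tcp_rot: [[-0.998, -0.059, 0.001], [-0.059, 0.998, -0.0], [-0.001, -0.0, -1.0]]
wrist_force: [-3.0, -1.5, -6.0]
opening: 59.7
gripper_force: 30.0
```

```bash
python3 shot.py side d5; python3 asc.py d5 185 212 205 290
```

```text
16.1167 [460.2 120.5 207.3] -176.63741744635556 [  7.8  -4.5  88.8  -0.   95.7 -85.5] 59.69003481580541 [-3.  -1.5 -6. ]
185 ....Y....Y....Y--Y--kkkkkkkkkkkkkkkkkkkkkk----------kkkkkkkkkkkkkkkkkkkkk----........
188 ........Y.YYY.Y----kkkkkkkkkkkkkkkkkkkkkkkkkkkkkkkkkkkkkkkkkkkkkkkkkkkkkk-----.......
191 ...YY....Y.YY-Y---kkkkkkkkkkkkkkkkkkkkkkkkkkkkkkkkkkkkkkkkkkkkkkkkkkkkkk------k......
194 .Y......Y.YYY----kkkkkkkkkkkkkkkkkkkkkkkkkkkkkkkkkkkkkkkkkkkkkkkkkkkkkkk-------......
197 .......Y..YY----kkkkkkkkkkkkkkkkkkkkkkkkkkkkkkkkkkkkkkkkkkkkkkkkkkkkkkkk-------......
200 ....Y.Y.YYY----kkkkkkkkkkkkkkkkkkkkkkkkkkkkkkkkkkkkkkkkkkkkkkkkkk-kkkkk--------......
203 .........Y---------------------------------------------------kk----------------......
206 .....Y..Y----......----------------------------kk----------k-------------------k.....
209 ...Y..YY----............--------------------------------------------------------.....
```

Run:
```python
from h import *
c=load('d5')
for u,v in [(276,203),(278,201)]:
    p,d=ray(c,u,v);t=(150-p[1])/d[1];print(p+t*d)
```

```text
[410.7 150.  159.5]
[406.7 150.  164.7]
```

>>> {"fn": "step_arm", "kwargs": {
  "rows": [
    [[0,0,4,0],[8,0,4,0],[20,0,2,0],[25,0,0,0],[25,0,0,0]]
  ]
}}

```text
time: 16.58
eef_pos: [381.8, 115.8, 197.1]
tcp_rot: [[-0.998, -0.058, 0.002], [-0.058, 0.998, 0.0], [-0.002, 0.0, -1.0]]
wrist_force: [-0.0, 0.2, -2.9]
opening: 59.5
gripper_force: 30.0
```

>>> {"fn": "step_arm", "kwargs": {
  "rows": [
    [[25,0,0,0],[20,0,0,0],[0,0,0,0],[0,0,0,0],[0,0,0,0]]
  ]
}}

```text
time: 17.0
eef_pos: [338.0, 113.3, 197.6]
tcp_rot: [[-0.998, -0.059, 0.003], [-0.059, 0.998, 0.0], [-0.003, 0.0, -1.0]]
wrist_force: [-0.1, -0.2, -2.3]
opening: 59.6
gripper_force: 30.0
```

```bash
python3 shot.py side d6; python3 -c "
from h import *
c=load('d6');print([proj(c,p) for p in ([288,148,143],[418,150,143],[288,148,208],[418,150,208])])"; python3 asc.py d6 155 240 255 355
```

```text
17.0 [338.  113.3 197.6] -176.6397589584139 [  9.4 -20.6 102.9  -0.   97.5 -83.9] 59.634984495736106 [-0.1 -0.2 -2.3]
[array([335.9, 214.1]), array([272.3, 209.4]), array([339. , 186.7]), array([272.8, 182.2])]
155 ###################------...................---------------------------------#----..................
158 ###################-------.................k--------------------------------------..................
161 ---------------------------...........................k-----------..................................
164 ---------------------------...........................-#----------k.................................
167 --------------------------............................-#----------..................................
170 -------------------kk............................kkkkkk-----------kkkk-kkkkkkkkkkk..................
173 ------------------k.............................kkkkkkk----------kkkkkkkkkkkkkkkkk..................
176 ------------------...............................kkkkkk----------kkkkkkkkkkkkkkkkkk.................
179 .........---------...........................
[... 1455 characters left out ...]
......................................................................
224 ....................................................................................................
227 ..................................................kkkkkkkkkkkkkkk-kkkkkkkkkkkkkkkkkk..kkk..kkk..kkkk
230 ...................................................kkkkkkkkkkkkkkkkkkkkkkkkkkkk-kkkkkkkkkkkkkkkkkkkk
233 .....................................................kkkkkkkkkkkkkkkkkkkkkkkkkkkkkkkkkkk............
236 .........-kk......................................kkkkkkkkkkkkkkkkkkkkkkkkkkkkkkkkkkkkkkk...........
239 .........kkk......................................kkkkkkkkkkkkkkkkkkkkkkkkkkkkkkkkkkkkkkkk..........
```

>>> {"fn": "step_arm", "kwargs": {
  "rows": [
    [[0,-26,0,0],[0,-26,0,0],[0,-26,0,0],[0,-26,0,0],[0,-26,0,0]]
  ]
}}

```text
time: 17.47
eef_pos: [345.6, -18.0, 196.9]
tcp_rot: [[-0.998, -0.059, 0.001], [-0.059, 0.998, -0.0], [-0.001, -0.0, -1.0]]
wrist_force: [0.6, -0.3, -2.2]
opening: 60.0
gripper_force: 30.0
```

>>> {"fn": "step_arm", "kwargs": {
  "rows": [
    [[0,0,0,6],[0,0,0,6],[0,0,0,6],[0,0,0,6],[0,0,0,6]]
  ]
}}

```text
time: 17.88
eef_pos: [345.7, -17.0, 196.8]
tcp_rot: [[-0.891, 0.454, -0.0], [0.454, 0.891, -0.0], [-0.0, -0.0, -1.0]]
wrist_force: [-0.0, 0.2, -3.4]
opening: 59.9
gripper_force: 30.0
```

>>> {"fn": "step_arm", "kwargs": {
  "rows": [
    [[0,0,0,6],[0,0,0,6],[0,0,0,6],[0,0,0,6],[0,0,0,6]]
  ]
}}

```text
time: 18.3
eef_pos: [345.7, -16.9, 196.8]
tcp_rot: [[-0.545, 0.838, 0.0], [0.838, 0.545, -0.0], [-0.0, -0.0, -1.0]]
wrist_force: [0.8, -0.4, -3.1]
opening: 59.6
gripper_force: 30.0
```

>>> {"fn": "step_arm", "kwargs": {
  "rows": [
    [[0,0,0,6],[0,0,0,6],[0,0,0,6],[0,0,0,6],[0,0,0,1.3]]
  ]
}}

```text
time: 18.72
eef_pos: [345.7, -16.8, 196.8]
tcp_rot: [[-0.137, 0.991, 0.0], [0.991, 0.137, -0.0], [-0.0, 0.0, -1.0]]
wrist_force: [0.6, -0.1, -2.5]
opening: 59.9
gripper_force: 30.0
```

>>> {"fn": "step_arm", "kwargs": {
  "rows": [
    [[-22,19,0,0],[-22,19,0,0],[-22,19,0,0],[-22,19,0,0],[-22,19,0,0]]
  ]
}}

```text
time: 19.13
eef_pos: [455.9, -113.4, 196.5]
tcp_rot: [[-0.142, 0.99, -0.0], [0.99, 0.142, 0.0], [0.0, -0.0, -1.0]]
wrist_force: [0.2, -0.3, -2.8]
opening: 59.8
gripper_force: 30.0
```

>>> {"fn": "step_arm", "kwargs": {
  "rows": [
    [[-22,19,0,0],[-22,19,0,0],[-22,19,0,0],[0,0,0,0],[0,0,0,0]]
  ]
}}

```text
time: 19.55
eef_pos: [520.8, -170.5, 195.2]
tcp_rot: [[-0.14, 0.99, -0.003], [0.99, 0.14, 0.001], [0.002, -0.002, -1.0]]
wrist_force: [0.1, 1.0, -2.7]
opening: 59.7
gripper_force: 30.0
```

>>> {"fn": "step_arm", "kwargs": {
  "rows": [
    [[0,0,24,0],[0,0,24,0],[0,0,24,0],[0,0,24,0],[0,0,12,0]]
  ]
}}

```text
time: 19.97
eef_pos: [517.8, -167.9, 85.6]
tcp_rot: [[-0.142, 0.99, -0.005], [0.99, 0.142, 0.002], [0.003, -0.004, -1.0]]
wrist_force: [0.3, 0.9, -3.0]
opening: 60.0
gripper_force: 30.0
```

>>> {"fn": "step_arm", "kwargs": {
  "rows": [
    [[0,0,8,0],[0,0,3,0],[0,0,2,0],[0,0,0,0],[0,0,0,0]]
  ]
}}

```text
time: 20.38
eef_pos: [521.0, -169.8, 77.4]
tcp_rot: [[-0.14, 0.99, 0.003], [0.99, 0.14, -0.001], [-0.002, 0.002, -1.0]]
wrist_force: [-0.2, 0.5, -3.8]
opening: 59.8
gripper_force: 30.0
```

```bash
python3 shot.py scene s5;python3 shot.py side d7; python3 -c "
import cv2,numpy as np
a=cv2.imread('pics/s5.png');w=cv2.imread('pics/d7.png')
o=np.zeros((400,800,3),np.uint8);o[:, :400]=cv2.resize(a[225:355,130:260],(400,400));o[:,400:]=cv2.resize(w[110:230,200:320],(400,400));cv2.imwrite('pics/c5.png',o)"
```

```text
20.3833 [ 521.  -169.8   77.4] 98.07094826246788 [-24.    8.4  90.5  -0.   81.  -32.1] 59.82029985574816 [-0.2  0.5 -3.8]
20.4333 [ 521.  -169.8   77.4] 98.06592444153999 [-24.    8.4  90.5  -0.   81.  -32.1] 59.5430956171558 [ 0.   0.3 -2.3]
```

View pics/c5.png

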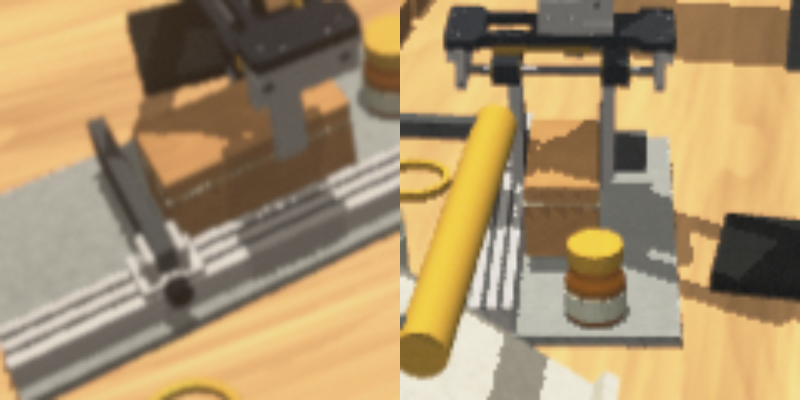

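The box hangs level just above the board, left of the lowered leaf (left panel (150,165)) and a few mm off the fence. I've now used all 10 pictures, so from here I go by force and numbers. Next, lower to contact.

>>> {"fn": "step_arm", "kwargs": {
  "rows": [
    [[0,0,3,0],[0,0,3,0],[0,0,2,0],[0,0,0,0],[0,0,0,0]]
  ]
}}

```text
time: 20.9
eef_pos: [519.8, -169.4, 67.5]
tcp_rot: [[-0.14, 0.99, -0.001], [0.99, 0.14, 0.0], [0.0, -0.001, -1.0]]
wrist_force: [-0.1, -0.2, -3.1]
opening: 60.0
gripper_force: 30.0
```

>>> {"fn": "step_arm", "kwargs": {
  "rows": [
    [[0,0,2,0],[0,0,2,0],[0,0,1,0],[0,0,0,0],[0,0,0,0]]
  ]
}}

```text
time: 21.32
eef_pos: [520.6, -168.7, 64.3]
tcp_rot: [[-0.141, 0.99, 0.001], [0.99, 0.141, 0.001], [0.001, 0.002, -1.0]]
wrist_force: [-2.1, 5.5, 5.1]
opening: 59.8
gripper_force: 30.0
```

>>> {"fn": "step_arm", "kwargs": {
  "rows": [
    [[0,0,1,0],[0,0,1,0],[0,0,1,0],[0,0,0,0],[0,0,0,0]]
  ]
}}

```text
time: 21.73
eef_pos: [520.6, -168.7, 64.3]
tcp_rot: [[-0.141, 0.99, 0.002], [0.99, 0.141, 0.0], [0.0, 0.002, -1.0]]
wrist_force: [-6.1, 6.8, 16.9]
opening: 59.8
gripper_force: 30.0
```

>>> {"fn": "step_arm", "kwargs": {
  "rows": [
    [[0,0,-1.5,0],[0,0,-1.2,0],[0,1.5,0,0],[0,1.5,0,0],[0,1,0,0]]
  ]
}}

```text
time: 22.15
eef_pos: [522.3, -169.4, 64.4]
tcp_rot: [[-0.14, 0.99, -0.004], [0.99, 0.14, -0.002], [-0.001, -0.004, -1.0]]
wrist_force: [-8.6, 1.6, 12.0]
opening: 59.7
gripper_force: 30.0
```

>>> {"fn": "step_arm", "kwargs": {
  "rows": [
    [[0,0.5,0,0],[0,0.5,0,0],[0,0.5,0,0],[0,0,0,0],[0,0,0,0]]
  ]
}}

```text
time: 22.57
eef_pos: [523.7, -169.6, 64.4]
tcp_rot: [[-0.14, 0.99, -0.004], [0.99, 0.14, -0.002], [-0.001, -0.004, -1.0]]
wrist_force: [-9.1, 2.4, 11.6]
opening: 59.8
gripper_force: 30.0
```

>>> {"fn": "step_arm", "kwargs": {
  "rows": [
    [[0,0.5,0,0],[0,0.5,0,0],[0,0.5,0,0],[0,0,0,0],[0,0,0,0]]
  ]
}}

```text
time: 22.98
eef_pos: [525.2, -169.7, 64.4]
tcp_rot: [[-0.14, 0.99, -0.004], [0.99, 0.14, -0.003], [-0.002, -0.004, -1.0]]
wrist_force: [-8.8, 1.1, 11.7]
opening: 59.8
gripper_force: 30.0
```

>>> {"fn": "step_arm", "kwargs": {
  "rows": [
    [[0,0,-1,0],[0,0,-0.7,0],[0,0,0,0],[0,0.5,0,0],[0,0.5,0,0]]
  ]
}}

```text
time: 23.4
eef_pos: [526.4, -169.7, 64.4]
tcp_rot: [[-0.14, 0.99, -0.004], [0.99, 0.14, -0.002], [-0.002, -0.004, -1.0]]
wrist_force: [-9.4, -1.9, 6.0]
opening: 60.0
gripper_force: 30.0
```

>>> {"fn": "step_arm", "kwargs": {
  "rows": [
    [[0,0.5,0,0],[0,0.5,0,0],[0,0.5,0,0],[0,0,0,0],[0,0,0,0]]
  ]
}}

```text
time: 23.82
eef_pos: [526.5, -169.7, 64.5]
tcp_rot: [[-0.14, 0.99, -0.007], [0.99, 0.14, -0.003], [-0.002, -0.007, -1.0]]
wrist_force: [-11.7, -2.5, 8.7]
opening: 59.7
gripper_force: 30.0
```

>>> {"fn": "step_arm", "kwargs": {
  "rows": [
    [[0,0.5,0,0],[0,0.5,0,0],[0,0.5,0,0],[0,0,0,0],[0,0,0,0]]
  ]
}}

```text
time: 24.23
eef_pos: [526.6, -169.6, 64.6]
tcp_rot: [[-0.14, 0.99, -0.01], [0.99, 0.139, -0.003], [-0.001, -0.011, -1.0]]
wrist_force: [-15.9, -2.7, 11.1]
opening: 59.5
gripper_force: 30.0
```

>>> {"fn": "step_arm", "kwargs": {
  "rows": [
    [[0,-1.2,0,0],[0,-1,-0.5,0],[-2,0,0,0],[-2,0,0,0],[-2,0,0,0]]
  ]
}}

```text
time: 24.65
eef_pos: [526.4, -170.1, 64.5]
tcp_rot: [[-0.14, 0.99, -0.008], [0.99, 0.141, 0.009], [0.01, -0.007, -1.0]]
wrist_force: [-11.0, 13.4, 11.3]
opening: 60.1
gripper_force: 30.0
```

>>> {"fn": "step_arm", "kwargs": {
  "rows": [
    [[-1,0,0,0],[-1,0,0,0],[-1,0,0,0],[0,0,0,0],[0,0,0,0]]
  ]
}}

```text
time: 25.07
eef_pos: [526.7, -171.7, 64.5]
tcp_rot: [[-0.141, 0.99, -0.009], [0.99, 0.141, 0.011], [0.012, -0.007, -1.0]]
wrist_force: [-12.1, 12.7, 11.8]
opening: 59.9
gripper_force: 30.0
```

>>> {"fn": "step_arm", "kwargs": {
  "rows": [
    [[-0.7,0,0,0],[-0.7,0,0,0],[-0.7,0,0,0],[0,0,0,0],[0,0,0,0]]
  ]
}}

```text
time: 25.48
eef_pos: [526.9, -173.7, 64.5]
tcp_rot: [[-0.141, 0.99, -0.009], [0.99, 0.141, 0.011], [0.012, -0.007, -1.0]]
wrist_force: [-12.6, 13.2, 12.1]
opening: 60.0
gripper_force: 30.0
```

>>> {"fn": "step_arm", "kwargs": {
  "rows": [
    [[0,-0.8,-1,0],[0,-0.5,-0.7,0],[-0.7,0,0,0],[-0.7,0,0,0],[0,0,0,0]]
  ]
}}

```text
time: 25.9
eef_pos: [527.4, -178.0, 64.5]
tcp_rot: [[-0.14, 0.99, -0.005], [0.99, 0.14, 0.006], [0.007, -0.004, -1.0]]
wrist_force: [-5.3, 5.9, 0.5]
opening: 59.7
gripper_force: 30.0
```

>>> {"fn": "step_arm", "kwargs": {
  "rows": [
    [[-0.7,0,0,0],[-0.7,0,0,0],[-0.7,0,0,0],[0,0,0,0],[0,0,0,0]]
  ]
}}

```text
time: 26.32
eef_pos: [527.4, -178.1, 64.6]
tcp_rot: [[-0.141, 0.99, -0.006], [0.99, 0.141, 0.01], [0.011, -0.005, -1.0]]
wrist_force: [-7.1, 11.7, 1.8]
opening: 59.8
gripper_force: 30.0
```

>>> {"fn": "step_arm", "kwargs": {
  "rows": [
    [[-0.7,0,0,0],[-0.7,0,0,0],[-0.7,0,0,0],[0,0,0,0],[0,0,0,0]]
  ]
}}

```text
time: 26.73
eef_pos: [527.5, -178.3, 64.5]
tcp_rot: [[-0.142, 0.99, -0.007], [0.99, 0.142, 0.014], [0.014, -0.005, -1.0]]
wrist_force: [-7.1, 15.5, 2.9]
opening: 59.5
gripper_force: 30.0
```

>>> {"fn": "step_arm", "kwargs": {
  "rows": [
    [[1.2,-0.4,0,0],[0.8,-0.4,0,0],[0,0,0,0],[0,0,0,0],[0,0,0,0]]
  ]
}}

```text
time: 27.15
eef_pos: [527.4, -178.3, 64.4]
tcp_rot: [[-0.141, 0.99, -0.004], [0.99, 0.142, 0.01], [0.01, -0.003, -1.0]]
wrist_force: [-4.3, 10.5, 0.4]
opening: 59.7
gripper_force: 30.0
```

>>> {"fn": "step_arm", "kwargs": {
  "rows": [
    [[0,0,0,0],[0,0,0,0],[0,0,0,0],[0,0,0,0],[0,0,0,0]]
  ],
  "claw": 80
}}

```text
time: 27.57
eef_pos: [529.3, -183.7, 66.9]
tcp_rot: [[-0.14, 0.99, 0.001], [0.99, 0.14, -0.001], [-0.001, 0.001, -1.0]]
wrist_force: [-0.8, -0.2, 0.8]
opening: 80.0
gripper_force: 0.0
```

```bash
python3 shot.py scene s6
python3 - <<'E'
from h import *
c=load('s6');yaw=np.radians(7.9);X=np.array([np.cos(yaw),np.sin(yaw),0]);Y=np.array([-X[1],X[0],0])
g=np.array([569.5,-257,0]); 
for a,b,z in [(0,0,77),(-60,0,77),(0,130,77),(0,0,37),(0,130,37)]: print(a,b,z,proj(c,g+a*X+b*Y+[0,0,z]))
E
python3 asc.py s6 255 310 150 250
```

```text
27.5667 [ 529.3 -183.7   66.9] 98.03918026507402 [-24.9  10.5  89.4  -0.   80.1 -33. ] 79.95344563258007 [-0.8 -0.2  0.8]
0 0 77 [179.  292.8]
-60 0 77 [168.3 272.9]
0 130 77 [240.3 265.9]
0 0 37 [182.5 306.3]
0 130 37 [241.8 279.4]
255 .......................kkkkkkkkkkkkk...........kk####################-------------------------------
258 .......................kkkkkkkkkkk..............k-####--######--------------------------------------
261 .....................kkkkkkkkkkkk...........kkkk-kkkk#-------------------------kkkk.....------------
264 ........kk---kk......kkkkkkkkkkkk...kkk--kkkkkkkkkkkkkk------#-------------k..............----------
267 ........kk-----kk...kkkkkkkkkk-----kkkkkkkkkkkkkkkkkkkk--------------------k...........kkkk---------
270 .........kk------k.kkk------kkkkkkkkkkkkkkkkkkkkkkkkkkkkk---kkkk-----------kk...kkkkkkkkkkk---------
273 ..........kk#--------kkkkkkkkkkkkkkkkkkkkkkkkkkkkkkkkkkkkkkkkkkk------------kkkkkkkkkkkkkk----------
276 .........----###-#---kkkkkkkkkkkkkkkkkkkkkkkkkkkkkkkkkkkkkkkkkkkk------------kkkk--k-kkkkkkk--------
279 ..------------##------k
[... 427 characters left out ...]
kkkkkkkkkkkkkkkk----kkkkkkkkkkkkkkkk------------------------.....-----
294 ---------------------##--------kkkkkkk---kkkkkkkkkkkkkkkkk---------------------------.....----------
297 -----------------------##-------------kkkkkkkkkkkkkk------------------------------------------------
300 ------------------------------------..---kkkk-------------------------------------------------------
303 -------------------------.-----------....--...------------------------------------------------------
306 --------------------------..--------------.----....---------------------------------------------kk..
309 ---------------------...----.---#####-----....------.-------------------------------------kk........
```

>>> {"fn": "step_arm", "kwargs": {
  "rows": [
    [[0,0,-10,0],[0,0,-25,0],[0,0,-35,0],[0,0,-35,0],[0,0,-35,0]]
  ]
}}

```text
time: 28.03
eef_pos: [528.5, -183.1, 208.8]
tcp_rot: [[-0.14, 0.99, 0.001], [0.99, 0.14, -0.0], [-0.0, 0.001, -1.0]]
wrist_force: [0.9, 0.4, 0.9]
opening: 80.3
gripper_force: 0.0
```

>>> {"fn": "step_arm", "kwargs": {
  "rows": [
    [[0,0,-10,7],[0,0,-10,7],[0,0,0,7],[0,0,0,7],[0,0,0,7]]
  ]
}}

```text
time: 28.45
eef_pos: [529.0, -183.3, 228.0]
tcp_rot: [[0.459, 0.889, 0.002], [0.889, -0.459, -0.001], [0.0, 0.002, -1.0]]
wrist_force: [-0.3, -0.5, -0.3]
opening: 80.1
gripper_force: 0.0
```

>>> {"fn": "step_arm", "kwargs": {
  "rows": [
    [[0,0,0,7],[0,0,0,7],[0,0,0,7],[0,0,0,7],[0,0,0,7]]
  ]
}}

```text
time: 28.87
eef_pos: [528.8, -183.2, 227.6]
tcp_rot: [[0.885, 0.465, 0.001], [0.465, -0.885, -0.001], [0.001, 0.001, -1.0]]
wrist_force: [0.0, -0.3, -0.3]
opening: 80.1
gripper_force: 0.0
```

>>> {"fn": "step_arm", "kwargs": {
  "rows": [
    [[0,0,0,7],[0,0,0,7],[0,0,0,6],[-20,20,0,0],[-20,20,0,0]]
  ],
  "claw": 50
}}

```text
time: 29.28
eef_pos: [495.0, -228.1, 227.4]
tcp_rot: [[0.99, 0.143, 0.001], [0.143, -0.99, -0.001], [0.001, 0.001, -1.0]]
wrist_force: [-0.5, -0.4, 0.5]
opening: 51.8
gripper_force: 0.0
```

>>> {"fn": "step_arm", "kwargs": {
  "rows": [
    [[-17,22,0,0],[0,20,0,0],[0,0,0,0],[0,0,0,0],[0,0,0,0]]
  ]
}}

```text
time: 29.7
eef_pos: [483.9, -271.8, 227.0]
tcp_rot: [[0.99, 0.14, 0.001], [0.14, -0.99, 0.0], [0.001, -0.0, -1.0]]
wrist_force: [0.5, 0.2, 0.4]
opening: 50.2
gripper_force: 0.0
```

```bash
python3 shot.py wrist w8
python3 - <<'E'
from h import *
c=load('w8')
for p in ([485,-274,68],[540,-266,68],[569.5,-257,77],[510,-265,77],[551.5,-128,77],[492,-136,77]): print(p,proj(c,p))
E
python3 asc.py w8 40 250 215 330
```

```text
29.7 [ 483.9 -271.8  227. ] 8.07030171500051 [-35.2   5.5  76.5   0.   98.   46.7] 50.17857500409182 [0.5 0.2 0.4]
[485, -274, 68] [282.4 195.1]
[540, -266, 68] [282.3 131.7]
[569.5, -257, 77] [276.6  94.2]
[510, -265, 77] [276.2 167.4]
[551.5, -128, 77] [117.3  93.7]
[492, -136, 77] [123.8 167. ]
40 -k--kk--kkkkkkkkkkkkkkkkkkkkkkkkkkkkkkkkkkkkkkkkkkkkkkkkkkkkkkkkk-kkkk-kk------------------------------------------
43 -------------------------k-k-k-kkkkkkkkkkkkkkkkkkkkkkkkkkkkkkkkkkkk--kkkkkkkkkkkkkkkkkkkkkk-kk---------------------
46 -------------------------------------------------kkkkkkkkkkk################kkkkkkkkkkkkkkkkkkkk--k-k-kkk--k-kkk---
49 kk----k-----------------------------------------------------#YY##########Y#kkkkkkkkkkkkkkkkkkkkkkkkkkkkkkkkkk--kkkk
52 kkkkkkkkkkkkkkkkkkkk-kkk--k---------------------------------k##############k------k-k-k-kkk-kkkkkkkkkkkkkkkkkkkkkkk
55 ------------------------------------------------------------#Y##############---------------------------------------
58 ------------------------------------------------------------------------------------
[... 6878 characters left out ...]
kkkkkkkkkkkkk-kkkkkk-kkkkkkkkkkkkkkkkkkkkkkkkkkkkkkkkkkkkkkkkkkkkkk-kkkkkkkkkkkkkkkkkkkkkkkkkkkkkkkk
235 ---k-------k-kkkkkkkkkkkkkkkkkkkkkkkkkkkkkkkkkkkkkkkkkkkkkkkk-kkkkkkk-kkkkkkkkkkkkkkkkkkkkkkkkkkkkkkkkkkkkk-kkkkkkk
238 k------#####kkkkkkkkkkkkkkkkkkkkkkkkkkkkkkkkkkkkkkkkkkkkkkkkkkkkkkkkkkkkkkkkkkkkkkkkkkkkkkkkkkkkkkkkkkkkkkkkkkkkkkk
241 --############Ykkkkkkkkkkkkkkkkkkkkkkkkkkkkkkkkkkkkkkkkkkkkkkkkkkkkkk-kkkkkkkkkkkkkkkkkkkkkkkkkkkkkkkkkkkkkkkkkkk-k
244 #####-######YYYkkkkkkkkkk-kkkkkkkkkk-kkkkkkkkk-kkkkkkkkkkkkk--kkkkkkkkkkkkkkkkkkkkkkkkkkkkkkkkkkkkkkkkkkkkkkkkkkkkk
247 ###########Y#Ykkkkkkkkkkkkkkkkkkkkkkkkkkk-kkkkkkkkkkkkkkkkkkkkkkkkkkkkkkkkkkkkkkkkkkkkkkkkkkkkkkkkkkkkkkkkkkkkkkkkk
```

The numeric view confirms it: the box's end edge (column 276) lies flush along the leaf over rows 97–163, its far edge (row 95) is at the fence, and it sits square. Next I grip the leaf and raise it.

>>> {"fn": "step_arm", "kwargs": {
  "rows": [
    [[-1,2.2,30,0],[0,0,35,0],[0,0,35,0],[0,0,35,0],[0,0,25,0]]
  ]
}}

```text
time: 30.17
eef_pos: [482.2, -272.4, 63.4]
tcp_rot: [[0.99, 0.142, -0.003], [0.142, -0.99, 0.002], [-0.002, -0.003, -1.0]]
wrist_force: [-0.2, -0.1, -0.1]
opening: 50.1
gripper_force: 0.0
```

>>> {"fn": "step_arm", "kwargs": {
  "rows": [
    [[0,0,12,0],[0,0,8,0],[0,0,0,0],[0,0,0,0],[0,0,0,0]]
  ]
}}

```text
time: 30.58
eef_pos: [484.7, -275.4, 48.9]
tcp_rot: [[0.99, 0.141, 0.004], [0.141, -0.99, -0.003], [0.003, 0.003, -1.0]]
wrist_force: [0.3, 0.5, 0.6]
opening: 50.0
gripper_force: 0.0
```

>>> {"fn": "step_arm", "kwargs": {
  "rows": [
    [[0,0,0,0],[0,0,0,0],[0,0,0,0],[0,0,0,0],[0,0,0,0]]
  ],
  "claw": 16
}}

```text
time: 31.0
eef_pos: [483.2, -274.7, 46.8]
tcp_rot: [[0.99, 0.14, 0.0], [0.14, -0.99, -0.0], [0.0, 0.0, -1.0]]
wrist_force: [-0.4, 0.3, -0.4]
opening: 19.7
gripper_force: 0.0
```

>>> {"fn": "step_arm", "kwargs": {
  "rows": [
    [[0,0,0,0],[0,0,0,0],[0,0,0,0],[0,0,0,0],[0,0,0,0]]
  ],
  "claw": 8
}}

```text
time: 31.42
eef_pos: [482.9, -273.5, 46.5]
tcp_rot: [[0.99, 0.14, -0.001], [0.14, -0.99, 0.002], [-0.0, -0.002, -1.0]]
wrist_force: [-1.0, 5.5, 3.5]
opening: 11.9
gripper_force: 30.0
```

>>> {"fn": "step_arm", "kwargs": {
  "rows": [
    [[0.4,0,-9.3,0],[1.2,0,-9.3,0],[2,0,-9.1,0],[2.9,0,-8.9,0],[3.5,0,-8.6,0]]
  ]
}}

```text
time: 31.83
eef_pos: [492.4, -272.2, 91.7]
tcp_rot: [[0.99, 0.14, -0.002], [0.14, -0.99, 0.002], [-0.002, -0.002, -1.0]]
wrist_force: [0.1, 4.4, -4.9]
opening: 11.8
gripper_force: 30.0
```

>>> {"fn": "step_arm", "kwargs": {
  "rows": [
    [[4.3,0,-8.3,0],[5,0,-7.9,0],[5.7,0,-7.4,0],[6.3,0,-6.9,0],[6.9,0,-6.3,0]]
  ]
}}

```text
time: 32.25
eef_pos: [520.2, -268.3, 128.3]
tcp_rot: [[0.99, 0.14, -0.003], [0.14, -0.99, 0.002], [-0.003, -0.002, -1.0]]
wrist_force: [-1.2, 3.8, -7.2]
opening: 11.9
gripper_force: 30.0
```

>>> {"fn": "step_arm", "kwargs": {
  "rows": [
    [[7.4,0,-5.7,0],[7.9,0,-5,0],[8.3,0,-4.3,0],[8.6,0,-3.5,0],[8.9,0,-2.9,0]]
  ]
}}

```text
time: 32.67
eef_pos: [559.9, -262.8, 149.5]
tcp_rot: [[0.99, 0.14, -0.006], [0.14, -0.99, 0.002], [-0.006, -0.002, -1.0]]
wrist_force: [-3.8, 4.6, -6.1]
opening: 11.5
gripper_force: 30.0
```

>>> {"fn": "step_arm", "kwargs": {
  "rows": [
    [[9.1,0,-2,0],[9.3,0,-1.2,0],[9.3,0,-0.4,0],[9.3,0,0.4,0],[9.3,0,1.2,0]]
  ]
}}

```text
time: 33.08
eef_pos: [606.1, -256.4, 153.5]
tcp_rot: [[0.99, 0.14, -0.004], [0.14, -0.99, 0.001], [-0.004, -0.001, -1.0]]
wrist_force: [-6.5, 5.4, 1.1]
opening: 11.6
gripper_force: 30.0
```

>>> {"fn": "step_arm", "kwargs": {
  "rows": [
    [[0,0,0,0],[0,0,0,0],[0,0,0,0],[0,0,0,0],[0,0,0,0]]
  ],
  "claw": 40
}}

```text
time: 33.5
eef_pos: [607.7, -257.8, 153.0]
tcp_rot: [[0.99, 0.14, 0.002], [0.14, -0.99, -0.002], [0.002, 0.002, -1.0]]
wrist_force: [-0.5, -0.2, 0.0]
opening: 39.1
gripper_force: 0.0
```

>>> {"fn": "step_arm", "kwargs": {
  "rows": [
    [[0,0,-15,0],[0,0,-30,0],[0,0,-35,0],[0,0,-35,0],[0,0,-20,0]]
  ]
}}

```text
time: 33.92
eef_pos: [608.0, -257.7, 292.5]
tcp_rot: [[0.99, 0.14, 0.006], [0.14, -0.99, -0.004], [0.006, 0.005, -1.0]]
wrist_force: [0.3, -0.1, 0.3]
opening: 40.3
gripper_force: 0.0
```

>>> {"fn": "step_arm", "kwargs": {
  "rows": [
    [[-25,0,0,0],[-30,0,0,0],[-30,0,0,0],[-20,0,0,0],[0,0,0,0]]
  ]
}}

```text
time: 34.33
eef_pos: [500.6, -272.7, 288.8]
tcp_rot: [[0.991, 0.137, 0.001], [0.137, -0.991, -0.003], [0.001, 0.003, -1.0]]
wrist_force: [-0.1, 0.2, 1.2]
opening: 40.3
gripper_force: 0.0
```

```bash
python3 shot.py wrist w9
python3 - <<'E'
from h import *
c=load('w9');g=np.array([569.5,-257,0]);yaw=np.radians(7.9);X=np.array([np.cos(yaw),np.sin(yaw),0]);Y=np.array([-X[1],X[0],0])
for a,b in [(0,0),(-60,0),(0,130),(-60,130)]: print('pred corner',a,b,proj(c,g+a*X+b*Y+[0,0,77]))
H=cv2.cvtColor(c['color'],cv2.COLOR_RGB2HSV);m=((H[...,0]>=5)&(H[...,0]<=16)&(H[...,1]>95)&(H[...,2]<215)).astype(np.uint8)
p=proj(c,g-30*X+65*Y+[0,0,77]).astype(int);m=cv2.morphologyEx(m,cv2.MORPH_OPEN,np.ones((5,5)))
n,l,st,_=cv2.connectedComponentsWithStats(m);k=l[p[1],p[0]];print(k,st[k]);print(cv2.minAreaRect(np.argwhere(l==k)[:,::-1].astype(np.float32)))
h=g+19*X-6*Y+[0,0,58]
for t in (80,90,100,109):
    t=np.radians(t);print(np.degrees(t),proj(c,h+125*(-np.cos(t)*X+[0,0,np.sin(t)])))
E
python3 asc.py w9 30 150 255 320
```

```text
34.3333 [ 500.6 -272.7  288.8] 7.869778664416318 [-34.2   7.4  67.4  -0.1 105.   47.9] 40.257781128588704 [-0.1  0.2  1.2]
pred corner 0 0 [273.1 115.4]
pred corner -60 0 [273.4 175.7]
pred corner 0 130 [141.4 115.4]
pred corner -60 130 [146.4 175.7]
41 [ 143  117  130   58 7327]
((207.49996948242188, 145.5), (128.99996948242188, 56.99999237060547), -0.0)
80.0 [279.1 118.2]
90.0 [279.1  86.5]
100.0 [279.1  54. ]
109.0 [279.1  26. ]
30 kkkkkkkkkkkkkkkkkk--------kkkkkkk-kkkkkkkkkkkkkkkkkkk-kkkkkkk-kk-
33 k-k-kkkkkkkkkkkkkkkk-------kkkkkkkkkkkkkk-kk-kkk-k--kkkkkkkkkkkkk
36 kk-k------k--kkkk--kkk--------kkkkk-kk-kkkkkkkkk-kkk-kkkkkkkkkk--
39 kkkkkkkkkkkkkkkkkk---------------------kkkk--kkkkk----kkkkk------
42 kkkkkkkkkkkkkkkkkkkkkkkkkkk--------------------------------------
45 kkkkkkkkkkkkkkkkkkkkkkkkkkkkkkk-------------------------------k--
48 --------kkkkkkkkkkkkkkkkkkkkkkkkkkkkk---------------------kkk----
51 ---------------------k---k-kkkkkkkkkkkkkkkkkkkkkkkkkkkkkk-k-k---k
54 ------------------------------------k-k-k-kkkkkkkkkkkkkkkkkkkkkkk
57 ----------------------------------------
[... 1411 characters left out ...]

120 kkkkkkkkkkkkkkkk-#####-#######-----------------------------------
123 kkkkkkkkkkkkkkkkk---########-------------------------------------
126 kkkkkkkkkkkkkkkkkk-----------------------------------------------
129 kkkkkkkkkkkkkkkkk------------------------------------------------
132 kkkkkkkkkkkkkkkkk------------------------------------------------
135 kkkkkkkkkkkkkkkkk------------------------------------------------
138 kkkkkkkkkkkkkkkkk------------------------------------------------
141 kkkkkkkkkkkkkkkkkk-----------------------------------------------
144 kkkkkkkkkkkkkkk-kk-----------------------------------------------
147 kkkkkkkkkkkkkkkkkk-----------------------------------------------
```

The box has not moved. The leaf looks upright at about 92–97°; I'll nudge it a little further back for margin.

>>> {"fn": "step_arm", "kwargs": {
  "rows": [
    [[20,0,20,0],[8,0,35,0],[0,0,35,0],[0,0,35,0],[0,0,6,0]]
  ],
  "claw": 0
}}

```text
time: 34.8
eef_pos: [528.9, -265.3, 147.5]
tcp_rot: [[0.99, 0.141, -0.011], [0.141, -0.99, 0.007], [-0.01, -0.009, -1.0]]
wrist_force: [-0.6, 0.2, -0.8]
opening: 10.4
gripper_force: 0.0
```

>>> {"fn": "step_arm", "kwargs": {
  "rows": [
    [[0,0,0,0],[6,0,0,0],[8,0,0,0],[8,0,0,0],[6,0,0,0]]
  ]
}}

```text
time: 35.22
eef_pos: [560.9, -264.5, 158.9]
tcp_rot: [[0.99, 0.14, 0.004], [0.14, -0.99, -0.003], [0.003, 0.003, -1.0]]
wrist_force: [-2.6, -1.2, 1.8]
opening: 0.5
gripper_force: 0.9
```

>>> {"fn": "step_arm", "kwargs": {
  "rows": [
    [[6,0,0,0],[6,0,0,0],[5,0,0,0],[0,0,0,0],[0,0,0,0]]
  ]
}}

```text
time: 35.63
eef_pos: [576.2, -261.1, 155.5]
tcp_rot: [[0.99, 0.141, 0.0], [0.141, -0.99, 0.0], [0.0, -0.0, -1.0]]
wrist_force: [-0.8, 0.7, 0.3]
opening: 0.4
gripper_force: 0.0
```

>>> {"fn": "step_arm", "kwargs": {
  "rows": [
    [[-20,0,0,0],[-20,0,0,0],[0,0,-35,0],[0,0,-35,0],[0,0,-35,0]]
  ]
}}

```text
time: 36.05
eef_pos: [534.6, -266.3, 259.9]
tcp_rot: [[0.99, 0.14, -0.004], [0.14, -0.99, 0.003], [-0.003, -0.003, -1.0]]
wrist_force: [0.9, 0.4, 0.6]
opening: 0.5
gripper_force: 0.0
```

>>> {"fn": "step_arm", "kwargs": {
  "rows": [
    [[-20,0,-25,0],[0,0,0,0],[0,0,0,0],[0,0,0,0],[0,0,0,0]]
  ]
}}

```text
time: 36.47
eef_pos: [516.0, -269.4, 283.2]
tcp_rot: [[0.99, 0.14, -0.003], [0.14, -0.99, 0.002], [-0.003, -0.003, -1.0]]
wrist_force: [1.1, 0.4, -1.1]
opening: 0.6
gripper_force: 0.0
```

```bash
python3 shot.py wrist w10
python3 - <<'E'
from h import *
c=load('w10');g=np.array([569.5,-257,0]);yaw=np.radians(7.9);X=np.array([np.cos(yaw),np.sin(yaw),0]);Y=np.array([-X[1],X[0],0])
H=cv2.cvtColor(c['color'],cv2.COLOR_RGB2HSV);m=((H[...,0]>=5)&(H[...,0]<=16)&(H[...,1]>95)&(H[...,2]<215)).astype(np.uint8)
m=cv2.morphologyEx(m,cv2.MORPH_OPEN,np.ones((5,5)))
for a,b in [(0,0),(-60,130)]: print('pred corner',a,b,proj(c,g+a*X+b*Y+[0,0,77]))
p=proj(c,g-30*X+65*Y+[0,0,77]).astype(int);n,l,st,_=cv2.connectedComponentsWithStats(m);k=l[p[1],p[0]];print(st[k])
h=g+19*X-6*Y+[0,0,58]
for t in (90,100,109):
    t=np.radians(t);u=-np.cos(t)*X+[0,0,np.sin(t)];n_=np.sin(t)*X+[0,0,np.cos(t)]
    print(np.degrees(t),proj(c,h+125*u-28*n_),proj(c,h+125*u+10*n_))
G=cv2.cvtColor(c['color'],cv2.COLOR_RGB2GRAY);k=int(proj(c,h+[0,0,125])[0])+1;print(k,list(G[0:140:2,k]))
E
python3 shot.py scene s9
python3 - <<'E'
from h import *
a=load('scene0')['color'].astype(int);b=load('s9')['color'].astype(int)
d=(np.abs(a-b).sum(2)>60).astype(np.uint8);d=cv2.morphologyEx(d,cv2.MORPH_OPEN,np.ones((3,3)))
n,l,st,ce=cv2.connectedComponentsWithStats(d)
for s in st[1:]:
    if s[4]>25: print(s)
E
```

```text
36.4667 [ 516.  -269.4  283.2] 8.071427091233751 [-33.2   9.2  66.    0.  105.   48.8] 0.6036073010648157 [ 1.1  0.4 -1.1]
pred corner 0 0 [275.7 131. ]
pred corner -60 130 [148.2 190.5]
[ 145  130  130   60 7543]
90.0 [281.8 149.4] [282.1  93.9]
100.0 [282.  117.5] [282.2  61.5]
109.0 [282.1  87.2] [282.3  34.2]
283 [np.uint8(152), np.uint8(152), np.uint8(147), np.uint8(142), np.uint8(152), np.uint8(161), np.uint8(155), np.uint8(117), np.uint8(80), np.uint8(105), np.uint8(134), np.uint8(155), np.uint8(153), np.uint8(148), np.uint8(148), np.uint8(151), np.uint8(155), np.uint8(150), np.uint8(155), np.uint8(154), np.uint8(140), np.uint8(76), np.uint8(71), np.uint8(74), np.uint8(69), np.uint8(69), np.uint8(72), np.uint8(73), np.uint8(72), np.uint8(69), np.uint8(74), np.uint8(76), np.uint8(73), np.uint8(71), np.uint8(72), np.uint8(76), np.uint8(73), np.uint8(70), np.uint8(70), np.uint8(67), np.uint8(75), np.uint8(78), np.uint8(71), np.uint8(77), np.uint8(74), np.uint8(76), np.uint8(72), np.uint8(39), np.uint8(31), np.uint8(41), np.uint8(35), np.uint8(31), np.uint8(34), np.uint8(41), np.uint8(42), np.uint8(39), np.uint8(38), np.uint8(38), np.uint8(44), np.uint8(45), np.uint8(50), np.uint8(47), np.uint8(46), np.uint8(60), np.uint8(53), np.uint8(52), np.uint8(64), np.uint8(95), np.uint8(118), np.uint8(144)]
36.5167 [ 516.1 -269.3  283.1] 8.077997715349726 [-33.1   9.2  66.    0.  105.   48.8] 0.492341332482416 [0.6 0.1 0. ]
[ 2  0 12 17 85]
[ 12   0  23  17 282]
[ 46   0  14  20 146]
[  84    0   51   65 2334]
[138   0  30   5 119]
[ 201    0   50  103 2714]
[  65    4   33   63 1030]
[ 227   53   65  122 2511]
[  83   59   59   36 1022]
[85 71 15  5 52]
[141  81   9   7  47]
[  0  84   8  23 133]
[   0   94   45   72 1347]
[    0    94   243   232 16157]
[186  97   8  11  59]
[183 153   9   7  46]
[217 176  56  19 632]
[ 310  194   39   37 1095]
[357 200   5  13  54]
[354 214  12  12 108]
[180 330   6   5  26]
```

```bash
python3 -c "
from workcell import workorder
print(workorder.hand_in())"
```

```text
the job is handed in; nothing more can be done
None
```

I've handed the job in. The long box lies flat along the fence, its end gauged against the lowered leaf, and the leaf is back up at about 106°. The last pictures showed the box in place, no other object seen to have moved, and the arm clear. It finished at about 36.5 s of the 72 s allowed; the hand-in gave back no verdict.

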